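# Lay out the candle gift set on the display plank

## Task

Lay out the gift set on the dark display plank: stand the pillar candle on the middle of the square coaster, the jar candle on the middle of the round coaster, and the candle tin on the plank exactly half-way between the two coasters. Then put the wooden lid centred on top of the jar, and lay the matchbox flat and centred on top of the tin, lengthways along the plank. Keep the candles and the tin upright throughout and do not disturb the steel jug or the wick spool.

Things in the scene. Friction and masses are not known exactly. Their poses are not given: they have to be found in the camera images.
- pillar_mid (a point): Centre (half-way up) of the loose pillar candle: a bare, cream wax cylinder, 50 mm diameter, 75 mm tall, with a 10 mm soft-looking wick on top (seen only, touches nothing). z axis up along the candle. It stands on the bench at the start; about 0.14 kg.
- jar_mid (a point): Centre (half-way up) of the loose jar candle: an open amber glass tumbler, straight-sided, 60 mm outer diameter, 72 mm tall, 4 mm wall, filled with cream wax to 20 mm below its rim. z axis up. It stands on the bench; about 0.25 kg.
- tin_mid (a point): Centre (half-way up) of the loose closed candle tin: a flat, plain aluminium cylinder, 57 mm diameter (58 mm round its cover band), 38 mm tall, flat top. z axis up. It stands on the bench; about 0.11 kg.
- lid_knob (a point): Centre of the knob of the loose wooden lid, the place to grip it. The lid is a flat wooden disc, 62 mm diameter and 10 mm thick, with a round wooden knob in the middle, 22 mm diameter, rising 24 mm above the disc (34 mm tall overall). This point is on the axis, 22 mm above the lid's underside, 12 mm above the disc. The underside is flat: it rests on the jar's rim without a plug. It lies on the bench knob up; z axis up; about 0.035 kg.
- matchbox_mid (a point): Centre (half-way up) of the loose matchbox: a brown card box lying flat, 36 mm along its x axis, 54 mm along its y axis (its length), 16 mm tall (z axis up), with a pale label on top and dark striking strips on the two long sides. About 0.03 kg.
- plank: The dark wooden display plank, fixed to the bench: 120 mm along its x axis, 340 mm along its y axis (its length, which lies roughly across in front of the robot), 18 mm thick. Its origin is the middle of its underside on the bench, exactly half-way between the two coasters; its top is 18 mm above that. It bears two cork coasters, one towards each end, their centres 115 mm from its middle along its y axis; which coaster is at which end varies.
- coaster_round: Round cork coaster, 90 mm diameter, 5 mm thick, fixed on top of the plank. Origin: centre of its underside, 18 mm above the bench; its top is 23 mm above the bench.
- coaster_square: Square cork coaster, 90 by 90 mm, 5 mm thick, fixed on top of the plank. Origin: centre of its underside, 18 mm above the bench; its top is 23 mm above the bench.
- jug_mid (a point): Bystander, leave alone: a steel pouring jug standing beyond the plank, about 104 mm diameter and 130 mm tall, with a handle that reaches 96 mm from its axis (on the far side) and a short pouring lip that reaches 68 mm (towards the robot). The point is on its axis, half-way up.
- spool_mid (a point): Bystander, leave alone: a wooden spool of wick standing on end beyond the plank, 70 mm diameter, 60 mm tall. The point is its centre.
Mind the look-alikes: they are no part of the job. Several things look just like the part that bears lid_knob: the one meant starts nearest to the robot's base.

How it is judged (in metres and radians):
At the end, for the whole second after the job is handed in: Pillar on the square and jar on the round coaster, each within 15 mm of its centre; tin within 15 mm of the plank's middle; lid flat on the jar within 10 mm; matchbox flat on the tin within 12 mm, its length within 17 degrees of the plank's; all upright, released and at rest (horizontal distance between pillar_mid and coaster_square below 0.015 m and angle between each of pillar_mid, jar_mid, tin_mid, lid_knob, matchbox_mid's own z axis and vertical below 0.12 rad and z of pillar_mid in the frame of coaster_square between 0.0365 and 0.0485 m and horizontal distance between jar_mid and coaster_round below 0.015 m and z of jar_mid in the frame of coaster_round between 0.035 and 0.047 m and horizontal distance between tin_mid and plank below 0.015 m and z of tin_mid in the frame of plank between 0.031 and 0.043 m and horizontal distance between lid_knob and jar_mid below 0.01 m and z of lid_knob in the frame of jar_mid between 0.052 and 0.064 m and horizontal distance between matchbox_mid and tin_mid below 0.012 m and z of matchbox_mid in the frame of tin_mid between 0.021 and 0.033 m and angle between the y axis of matchbox_mid and the y axis of plank, either way round below 0.3 rad and linear speed of each of pillar, jar, tin, lid, matchbox below 0.02 m/s); the robot touches nothing.
It fails at once if the pouring jug is knocked or shifted by more than 20 mm (distance of jug_mid from where it was at the start of the episode above 0.02 m).
It fails at once if the wick spool is knocked or shifted by more than 20 mm (distance of spool_mid from where it was at the start of the episode above 0.02 m).
It fails at once if the pillar candle is tipped (leans more than 40 degrees) (angle between pillar_mid's own z axis and vertical above 0.7 rad).
It fails at once if the jar candle is tipped (leans more than 40 degrees) (angle between jar_mid's own z axis and vertical above 0.7 rad).
It fails at once if the candle tin is tipped (leans more than 40 degrees) (angle between tin_mid's own z axis and vertical above 0.7 rad).
It also fails if it takes over 134 s, if anything falls off the work surface, if the arm or the gripper's body presses on something with over 40 N, if the wrist force passes 120 N, or if a joint passes its speed limit or range.

## Robot

A 6-joint arm with a two-finger parallel gripper is mounted at the origin on the work surface. World frame = base frame: x ahead of the robot, y to its left, z up, the work surface at z = 0. Lengths are in m, angles in degrees, forces in N, time in s.
With the tool pointing down it reaches from about 0.35 to 0.875 m from the base axis. Payload 4.2 kg.
Tool frame: the origin (TCP) lies midway between the tips of the shut fingers; the grasp point (between the pads) lies r.pinch_z behind it (r.pinch_z is the distance from the TCP to the grasp point, in m); z points along the fingers, y is the direction in which the jaws open and shut (so a half turn about z gives the same grasp; the last joint's range is limited). The gripper opens to 87 mm and grips with 3 to 60 N. Pads are 19 mm wide; open, the fingers measure 117 mm over their backs; the gripper's body (75 mm by 190 mm) begins 51 mm behind the grasp point.
Start: joints at [-48.495, 22.042, 0.453, 0, -68.411, -14.817], TCP at [0.281, -0.558, 0.191] pointing down, gripper open.
Joint ranges: [-179.83, 179.83], [-69.29, 118.12], [-61.27, 80.66], [-181.25, 117.63], [-171.15, -9.14], [-177.46, 177.46]. Speed limits (degrees/s): [159.86, 159.86, 180, 180, 180, 180].

## Interface

Orientations are given as a 3x3 rotation matrix whose columns are the frame's x, y, z axes.
In Python, from station import r gives the robot as it stands. The module is installed in compiled form; this text tells all that it offers.
- The arm moves only by the tool play_rows, never from a script. Its argument "deltas" is a list of rows, each a list of 7 numbers: the shift along the tool's x, y, z in units of 25 mm (1.0 is 25 mm), then the turn, a rotation vector about the tool's x, y, z in units of 5 degrees (1.0 is 5 degrees), then the finger opening in mm, from 0 to 87. In form: [[tx, ty, tz, wx, wy, wz, fingers], ...]. A call has 1 to 12 rows; each row is the pose to reach, as a shift and turn from the pose commanded when the call began, along the tool's axes at that moment; what a row does not reach only later rows make up. A row lasts 1/10 s, in which the tool goes at most 50 mm and 8.59 degrees, less where a joint would pass 70% of its speed; a pose out of reach is approached as far as the arm can. A call with a gripper value outside its range is refused whole. The fingers move at their own pace and stop on an object; the grip force is fixed at half the most. Time passes only in rows, so rows that repeat a pose let the fingers close. It gives the time, the measured TCP pose, the force and the opening at its end, in the units of the state.
- r.sense(): the state, without advancing time (a new reading comes with each control period).
- r.capture(name): name is "side" or "top"; returns a dict with "pixels" (420x560x3 uint8, red, green, blue), "camera_matrix" (3x3 intrinsics, pixels), "R" (3x3) and "t" (3): a world point X has camera coordinates R X + t. Camera axes: x right, y down, z forward; pixel columns grow to the right and rows downward; lengths in m; the calibration is good to about 2 mm. A picture is of the moment at which its call begins. There is no depth.
- r.finish_job(): hands the job in, once; it reports no verdict.
Trained networks look in the newest picture that a camera, given by its name, has taken for a name from the list of things; names that differ only in an ending like _2 or _b are one class to them, and where a whole thing is asked for, a point or a joint stands for the part that bears it (a point fixed in the world has none). Each returns a list of dicts, best first, with "score" (0 to 1); they miss things now and then, are a little off and sometimes report something else, mostly with a low value. They report only what shows in the picture. A call takes as long as a camera call. They do not tell look-alikes from the thing itself.
- r.spot_in(camera, target): "centre" ([x, y, z] in m, in world coordinates, good to about 4 mm: the middle of the surface that is visible of it).
- r.cut_out(camera, target): "region" (420x560 bool, what is visible of it).
The state is a dict: "time_s": time; "joints": joint angles; "joint_velocities": joint speeds; "effort": joint torques, N m; "tcp_pos": TCP position; "ee_rot": TCP orientation; "wrist_force": force on the tool from outside, world axes, zero at the start; "moment": the same for the moment, N m; "gripper_width": opening from 0.0 (shut) to 1.0 (fully open).
Only numpy, scipy, OpenCV 4.12 (cv2) and the standard library are available. Lean on these libraries where they do the work, as an engineer would, in place of code of your own. Each camera call takes 0.05 s, during which the arm holds its last target.

## Working session

There is one attempt and no reset: what is moved stays moved. The work goes in short steps, Python scripts to look and compute and a tool call to move; the robot and the scene stay as the last step left them, time stands still between calls to the robot, and variables do not carry over. Pictures are saved under pics/ and viewed, and the job is handed in when it is done.

Besides the shell and the picture viewer there is one more tool, called after "Call:" by a JSON object that holds its "op" and its "data", one argument or row to a line. play_rows: Moves the arm, as the interface text tells. Its arguments: {"type":"object","properties":{"deltas":{"type":"array","items":{"type":"array","items":{"type":"number"}}}},"required":["deltas"]}

```bash
mkdir -p pics; cat > h.py <<'E'
from station import r
import numpy as np, cv2
def snap(cam,name):
    c=r.capture(cam); cv2.imwrite(f'pics/{name}.png',c['pixels'][:,:,::-1]); return c
E
python3 - <<'E'
from h import *
s=r.sense(); print(s, r.pinch_z)
for cam in('side','top'):
    c=snap(cam,cam+'0'); print(cam,c['camera_matrix'],c['R'],c['t'], -c['R'].T@c['t'])
    for n in ['pillar_mid','jar_mid','tin_mid','lid_knob','matchbox_mid','plank','coaster_round','coaster_square','jug_mid','spool_mid']:
        print(n,[(np.round(d['centre'],3).tolist(),round(d['score'],2)) for d in r.spot_in(cam,n)][:5])
E
```

```text
{'time_s': 0.0, 'joints': array([-4.84970992e+01,  2.20884696e+01,  3.80541737e-01, -3.01568850e-02,
       -6.84116770e+01, -1.48168292e+01]), 'joint_velocities': array([-0.03881527, -0.01571407,  0.01648989,  0.06212944, -0.0296924 ,
       -0.04325803]), 'effort': array([ 1.00736626e-03, -3.90670609e+01,  1.87410629e+01,  4.21992481e+00,
        1.10128045e-02, -2.06980035e-04]), 'tcp_pos': array([ 0.28040884, -0.55781247,  0.18978601]), 'ee_rot': array([[-8.93567743e-01, -4.48927226e-01, -1.01673119e-03],
       [-4.48928373e-01,  8.93565752e-01,  1.88765209e-03],
       [ 6.10977525e-05,  2.14318450e-03, -9.99997702e-01]]), 'wrist_force': array([-0.16335814, -0.2869373 ,  0.64476591]), 'moment': array([-0.0393572 ,  0.01316713,  0.02158233]), 'gripper_width': 0.9982604572859792} 0.0187
side [[507.38869065   0.         280.82015884]
 [  0.         507.38869065 205.65819187]
 [  0.           0.           1.        ]] [[ 0.99699406 -0.07726389 -0.00575597]
 [-0.04824996 -0.56104222 -0.8263798 ]
 [ 0.06061997  0.82417348 -0.56308374]] [-0.54763069  0.12672046  1.40906744] [ 0.466681
[... 742 characters left out ...]
  2.68530305e-03]
 [-9.96452317e-01 -2.23738628e-02 -8.11306961e-02]
 [ 8.11704367e-02 -8.72301487e-04 -9.96699854e-01]] [0.04790611 0.57364755 1.08748578] [0.48227582 0.06167743 1.1303087 ]
pillar_mid [([0.423, 0.144, 0.074], 0.8)]
jar_mid [([0.44, 0.02, 0.05], 0.7)]
tin_mid [([0.516, -0.334, 0.045], 0.79)]
lid_knob [([0.606, 0.449, 0.014], 0.96), ([0.704, 0.43, 0.01], 0.89), ([0.517, 0.458, 0.01], 0.83), ([0.505, 0.334, 0.011], 0.65)]
matchbox_mid [([0.437, -0.16, 0.017], 0.84)]
plank [([0.625, -0.011, 0.017], 0.74)]
coaster_round [([0.642, -0.119, 0.02], 0.68)]
coaster_square [([0.613, 0.106, 0.025], 0.67)]
jug_mid [([0.663, -0.308, 0.127], 0.77)]
spool_mid [([0.648, 0.303, 0.058], 0.56)]
```

View pics/side0.png

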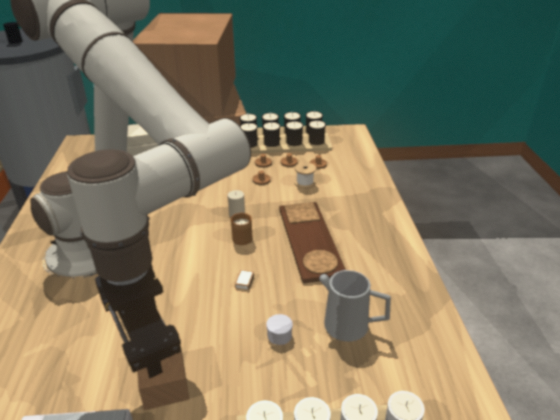

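View pics/top0.png

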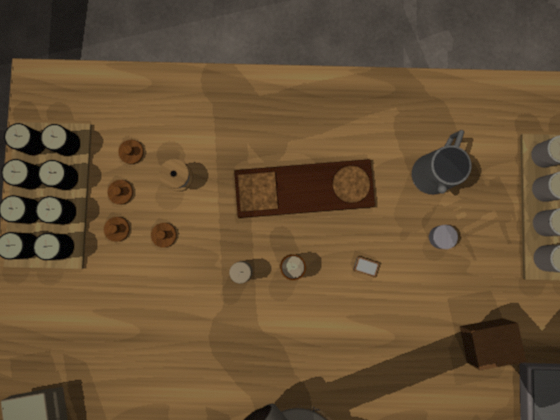

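```bash
cat > fit.py <<'E'
from h import *
from scipy.optimize import minimize
a=np.linspace(0,2*np.pi,48,endpoint=False)
def cyl(R,z0,z1): return np.array([[R*np.cos(t),R*np.sin(t),z] for z in(z0,z1) for t in a])
def box(x,y,z0,z1): return np.array([[i*x/2,j*y/2,z] for z in(z0,z1) for i in(-1,1) for j in(-1,1)])
M={'pillar_mid':[cyl(.025,-.0375,.0375)],'jar_mid':[cyl(.03,-.036,.036)],'tin_mid':[cyl(.0285,-.019,.019)],
'lid_knob':[cyl(.031,-.022,-.012),cyl(.011,-.012,.012)],'matchbox_mid':[box(.036,.054,-.008,.008)],
'plank':[box(.12,.34,0,.018)],'coaster_round':[cyl(.045,0,.005)],'coaster_square':[box(.09,.09,0,.005)],
'jug_mid':[cyl(.052,-.065,.065)],'spool_mid':[cyl(.035,-.03,.03)]}
def proj(c,X):
    p=X@c['R'].T+c['t']; p=p@c['camera_matrix'].T; return p[:,:2]/p[:,2:]
S=4
def sil(c,n,x,roi):
    u0,v0,u1,v1=roi; im=np.zeros(((v1-v0)*S,(u1-u0)*S),np.uint8)
    cy,sy=np.cos(x[3]),np.sin(x[3]); Rz=np.array([[cy,-sy,0],[sy,cy,0],[0,0,1]])
    for P in M[n]:
        q=(proj(c,P@Rz.T+x[:3])-[u0,v0]+.5)*S-.5
        h=cv2.convexHull(q.astype(np.float32))
        cv2.fillConvexPoly(im,np.round(h*16).astype(np.int32),255,shift=4)
    return cv2.resize(im,(u1-u0,v1-v0),interpolation=cv2.INTER_AREA)/255.
def fit(n,views,x0,free=(0,1)):
    # views: list (c,mask)
    rois=[]
    for c,m in views:
        v,u=np.nonzero(m); rois.append((max(u.min()-15,0),max(v.min()-15,0),min(u.max()+15,560),min(v.max()+15,420)))
    x0=np.array(x0,float); free=list(free)
    def cost(d):
        x=x0.copy(); x[free]+=d*np.array([1,1,1,10])[free]
        s=0
        for (c,m),ro in zip(views,rois):
            mm=m[ro[1]:ro[3],ro[0]:ro[2]]
            s+=np.abs(sil(c,n,x,ro)-mm).sum()/mm.sum()
        return s/len(views)
    init=np.vstack([np.zeros(len(free)),np.eye(len(free))*.01])
    o=minimize(cost,np.zeros(len(free)),method='Nelder-Mead',options=dict(initial_simplex=init,xatol=2e-4,fatol=1e-4))
    x=x0.copy(); x[free]+=o.x*np.array([1,1,1,10])[free]; return x,o.fun
E
cat > all.py <<'E'
from fit import *
C={k:r.capture(k) for k in('top','side')}
G={'pillar_mid':(.423,.14,.0375,0),'jar_mid':(.44,.012,.036,0),'tin_mid':(.516,-.342,.019,0),'lid_knob':(.505,.332,.022,0),
'matchbox_mid':(.438,-.163,.008,.4),'plank':(.625,-.006,0,.1),'coaster_round':(.64,-.12,.018,0),'coaster_square':(.613,.106,.018,.1)}
for n,g in G.items():
    mk={}
    for k in C:
        best=None
        for d in r.cut_out(k,n):
            v,u=np.nonzero(d['region']); p=proj(C[k],np.array([g[:3]]))[0]
            if len(u)and np.hypot(u.mean()-p[0],v.mean()-p[1])<15 : best=d['region'];break
        if best is None: print(n,k,'none')
        else: mk[k]=(C[k],best)
    yaw=n in('matchbox_mid','plank','coaster_square')
    f=(0,1,3) if yaw else (0,1)
    for lab,vs,ff in [('top',['top'],f),('side',['side'],f),('both',['top','side'],f),('both+z',['top','side'],(0,1,2)+f[2:])]:
        if all(v in mk for v in vs):
            x,e=fit(n,[mk[v] for v in vs],g,ff); print(n,lab,np.round(x,4).tolist(),round(e,3))
E
python3 all.py
```

```text
pillar_mid top [0.4226, 0.1422, 0.0375, 0.0] 0.073
pillar_mid side [0.4234, 0.1535, 0.0375, 0.0] 0.254
pillar_mid both [0.4233, 0.1422, 0.0375, 0.0] 0.169
pillar_mid both+z [0.4233, 0.1421, 0.0376, 0.0] 0.169
jar_mid top [0.4361, 0.0219, 0.036, 0.0] 0.05
jar_mid side [0.4373, 0.0225, 0.036, 0.0] 0.045
jar_mid both [0.4366, 0.0222, 0.036, 0.0] 0.051
jar_mid both+z [0.4366, 0.0221, 0.0363, 0.0] 0.051
tin_mid top [0.5166, -0.3449, 0.019, 0.0] 0.053
tin_mid side [0.5183, -0.343, 0.019, 0.0] 0.042
tin_mid both [0.5179, -0.344, 0.019, 0.0] 0.075
tin_mid both+z [0.5174, -0.3445, 0.0208, 0.0] 0.064
lid_knob top [0.5048, 0.3387, 0.022, 0.0] 0.155
lid_knob side [0.5312, 0.257, 0.022, 0.0] 1.0
lid_knob both [0.5041, 0.3355, 0.022, 0.0] 1.007
lid_knob both+z [0.5064, 0.3581, -0.0595, 0.0] 0.526
matchbox_mid top [0.4388, -0.1609, 0.008, -0.2976] 0.07
matchbox_mid side [0.4412, -0.1608, 0.008, -0.2491] 0.09
matchbox_mid both [0.4396, -0.1609, 0.008, -0.2958] 0.103
matchbox_mid both+z [0.4396, -0.1609, 0.0074, -0.297] 0.102
plank top [0.6279, -0.0058, 0.0, 0.1025] 0.536
plank side [0.6303, -0.0026, 0.0, 0.1005] 0.769
plank both [0.6286, -0.0052, 0.0, 0.1057] 0.661
plank both+z [0.6281, -0.0052, 0.0012, 0.1039] 0.66
coaster_round top [0.6401, -0.1205, 0.018, 0.0] 0.055
coaster_round side [0.6426, -0.1204, 0.018, 0.0] 0.046
coaster_round both [0.6415, -0.1203, 0.018, 0.0] 0.061
coaster_round both+z [0.6416, -0.1205, 0.0181, 0.0] 0.061
coaster_square top [0.6165, 0.1088, 0.018, 0.1012] 0.037
coaster_square side [0.6195, 0.1098, 0.018, 0.0802] 0.054
coaster_square both [0.6178, 0.1091, 0.018, 0.0862] 0.06
coaster_square both+z [0.6176, 0.1087, 0.0186, 0.0901] 0.058
```

```bash
python3 - <<'E'
from fit import *
im=cv2.imread('pics/side0.png')
cv2.imwrite('pics/z1.png',cv2.resize(im[140:420,60:260],None,fx=2.1,fy=2.1,interpolation=cv2.INTER_CUBIC))
C={k:r.capture(k) for k in('top','side')}
s=r.sense();print('tcp px',proj(C['side'],s['tcp_pos'][None]), 'toolx+50mm',proj(C['side'],(s['tcp_pos']+s['ee_rot']@[.05,0,0])[None]),proj(C['side'],(s['tcp_pos']+s['ee_rot']@[0,.05,0])[None]))
for n,g in {'lid_knob':(.505,.338,.022,0),'jug_mid':(.665,-.33,.065,0),'spool_mid':(.65,.295,.03,0)}.items():
  for k in C:
    print(n,k,'pred px',proj(C[k],np.array([g[:3]]))[0].round(1))
    for d in r.cut_out(k,n):
        v,u=np.nonzero(d['region']); print(round(d['score'],2),u.mean().round(1),v.mean().round(1),len(u), u.min(),u.max(),v.min(),v.max())
        if len(u) and np.hypot(*(proj(C[k],np.array([g[:3]]))[0]-[u.mean(),v.mean()]))<12: print(fit(n,[(C[k],d['region'])],g))
E
```

```text
tcp px [[147.41568234 364.50024536]] toolx+50mm [[118.09254027 377.46839702]] [[138.03939815 344.58805576]]
lid_knob top pred px [162.2 235.2]
0.95 130.7 151.6 477 119 143 140 163
0.92 116.6 228.8 504 104 129 217 241
0.87 120.2 192.1 528 108 133 180 204
0.65 163.8 235.1 503 151 176 223 247
(array([0.5059782 , 0.33854483, 0.022     , 0.        ]), np.float64(0.06218376018399407))
lid_knob side pred px [259.9 174.3]
0.7 318.1 161.8 130 311 325 155 168
0.63 287.9 160.3 129 281 295 154 165
0.6 260.4 177.5 160 253 268 170 183
(array([0.50690364, 0.34401913, 0.022     , 0.        ]), np.float64(0.2934803921568627))
0.59 263.0 160.8 160 255 271 154 166
0.49 304.3 175.2 449 294 314 162 188
jug_mid top pred px [443.3 173.3]
0.58 442.4 167.6 2378 412 471 130 195
(array([ 0.67196586, -0.32410817,  0.065     ,  0.        ]), np.float64(0.188583255000907))
jug_mid side pred px [343.3 306.2]
0.7 350.4 304.6 3360 319 390 270 340
(array([ 0.67524303, -0.32467173,  0.065     ,  0.        ]), np.float64(0.19214752567693744))
spool_mid top pred px [181.6 175.9]
0.2 163.2 235.0 496 151 175 223 247
spool_mid side pred px [304.3 176.9]
0.88 304.6 175.0 487 294 315 161 188
(array([0.65239227, 0.30709824, 0.03      , 0.        ]), np.float64(0.11701896364295204))
```

View pics/z1.png

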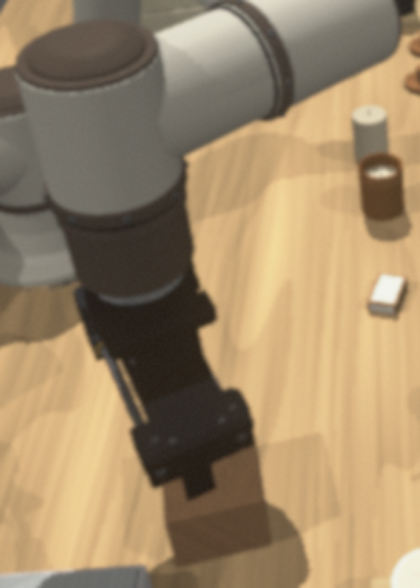

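```bash
cat > d.py <<'E'
import sys
from h import *
from scipy.spatial.transform import Rotation as Ro
s=r.sense(); R=s['ee_rot']; p=s['tcp_pos']
az=np.degrees(np.arctan2(R[1,1],R[0,1]))
print('t',s['time_s'],'p',p.round(4),'az',round(az,2),'F',s['wrist_force'].round(1),'w',round(s['gripper_width']*87,1))
for a in sys.argv[1:]:
    x,y,z,A=map(float,a.split(','))
    A=np.radians(A); T=np.array([[np.sin(A),np.cos(A),0],[-np.cos(A),np.sin(A),0],[0,0,-1]])
    d=R.T@(np.array([x,y,z])-p)/.025
    w=Ro.from_matrix(R.T@T).as_rotvec(degrees=True)/5
    print(a,d.round(3).tolist(),w.round(3).tolist())
E
python3 d.py 0.5175,-0.344,0.15,90
```

```text
t 2.4 p [ 0.2807 -0.5584  0.1908] az 116.69 F [0.4 0.  0.2] w 87.1Traceback (most recent call last):
  File "d.py", line 11, in <module>
    w=Ro.from_matrix(R.T@T).as_rotvec(degrees=True)/5
      ~~~~~~~~~~~~~~^^^^^^^
  File "scipy/spatial/transform/_rotation.pyx", line 1143, in scipy.spatial.transform._rotation.Rotation.from_matrix
ValueError: Non-positive determinant (left-handed or null coordinate frame) in rotation matrix 0: [[-8.93485935e-01 -4.49091175e-01 -9.83527725e-06]
 [-4.49091173e-01  8.93485934e-01 -6.71285877e-05]
 [-3.89345382e-05  5.55615128e-05  9.99999998e-01]].
```

```bash
sed -i 's/\[\[np.sin(A),np.cos(A),0\],\[-np.cos(A),/[[-np.sin(A),np.cos(A),0],[np.cos(A),/' d.py
python3 d.py 0.5175,-0.344,0.15,90
```

```text
t 2.4 p [ 0.2807 -0.5584  0.1908] az 116.69 F [0.4 0.  0.2] w 87.1
0.5175,-0.344,0.15,90 [-12.314, 3.408, 1.633] [0.001, -0.0, 5.337]
```

Call:
{"op": "play_rows", "data": {
  "deltas": [
    [-1.2, 0.34, 0.16, 0, 0, 0.5, 87],
    [-2.7, 0.75, 0.35, 0, 0, 1.2, 87],
    [-4.3, 1.2, 0.57, 0, 0, 1.9, 87],
    [-5.9, 1.63, 0.8, 0, 0, 2.6, 87],
    [-7.5, 2.1, 1.0, 0, 0, 3.2, 87],
    [-9.1, 2.5, 1.2, 0, 0, 3.9, 87],
    [-10.6, 2.9, 1.4, 0, 0, 4.6, 87],
    [-11.7, 3.25, 1.55, 0, 0, 5.1, 87],
    [-12.314, 3.41, 1.633, 0, 0, 5.337, 87],
    [-12.314, 3.41, 1.633, 0, 0, 5.337, 87],
    [-12.314, 3.41, 1.633, 0, 0, 5.337, 87]
  ]
}}

```text
time_s: 3.5
tcp_pos: [0.5174, -0.3439, 0.15]
ee_rot: [[-1.0, -0.001, -0.0], [-0.001, 1.0, 0.0], [0.0, 0.0, -1.0]]
wrist_force: [-0.4, 0.5, 0.1]
gripper_width: 0.997
```

```bash
python3 d.py 0.5175,-0.344,0.05,90 0.5175,-0.344,0.008,90; python3 -c "
from h import *
snap('top','top1');snap('side','side1')"
```

```text
t 3.5 p [ 0.5174 -0.3439  0.15  ] az 90.06 F [-0.4  0.5  0.1] w 86.8
0.5175,-0.344,0.05,90 [-0.004, -0.006, 3.998] [0.0, -0.005, 0.012]
0.5175,-0.344,0.008,90 [-0.005, -0.006, 5.678] [0.0, -0.005, 0.012]
```

View pics/side1.png

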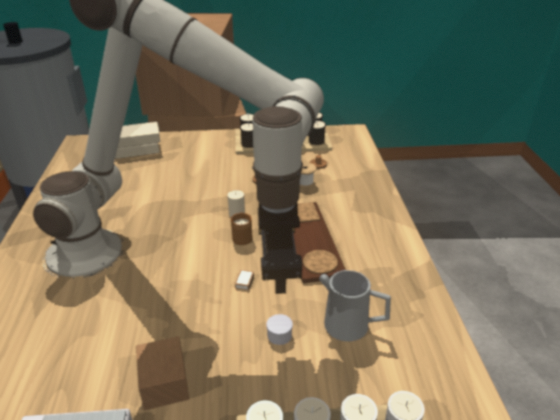

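View pics/top1.png

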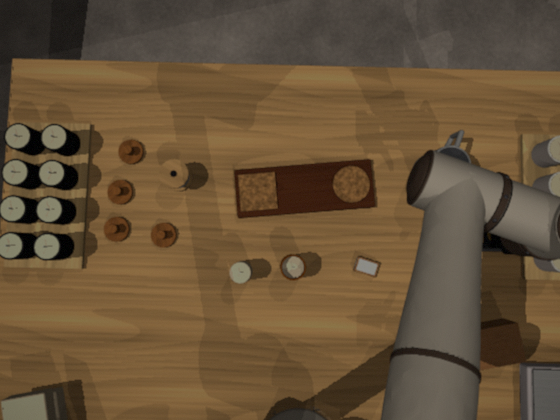

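Call:
{"op": "play_rows", "data": {
  "deltas": [
    [0, 0, 0.6, 0, 0, 0, 87],
    [0, 0, 1.6, 0, 0, 0, 87],
    [0, 0, 2.7, 0, 0, 0, 87],
    [0, 0, 3.7, 0, 0, 0, 87],
    [0, 0, 4.5, 0, 0, 0, 87],
    [0, 0, 5.1, 0, 0, 0, 87],
    [0, 0, 5.5, 0, 0, 0, 87],
    [0, 0, 5.64, 0, 0, 0, 87],
    [0, 0, 5.64, 0, 0, 0, 87],
    [0, 0, 5.64, 0, 0, 0, 70]
  ]
}}

```text
time_s: 4.6
tcp_pos: [0.518, -0.3444, 0.01]
ee_rot: [[-1.0, -0.0, 0.002], [-0.0, 1.0, -0.001], [-0.002, -0.001, -1.0]]
wrist_force: [1.3, 0.4, -0.4]
gripper_width: 0.968
```

```bash
python3 -c "
from h import *
snap('side','side2')
im=cv2.imread('pics/side2.png');cv2.imwrite('pics/z2.png',cv2.resize(im[200:380,200:420],None,fx=3,fy=3,interpolation=cv2.INTER_CUBIC))"
```

```text
(no output)
```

View pics/z2.png

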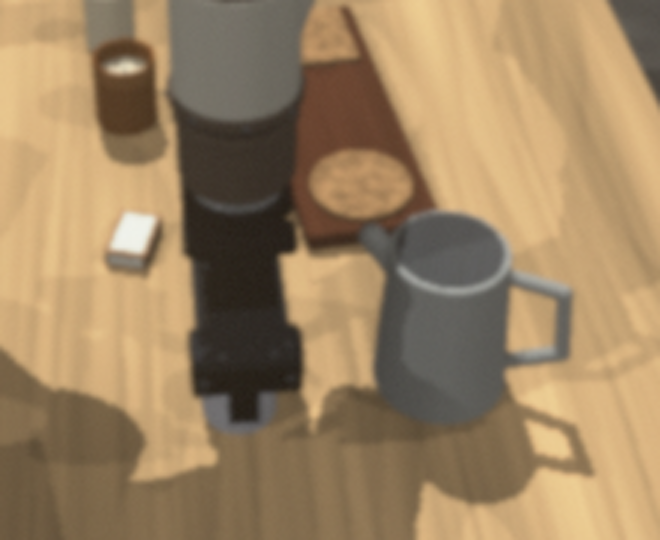

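Fingers straddle the tin (crop 240,410), clear of the jug. Close slowly, then lift.

Call:
{"op": "play_rows", "data": {
  "deltas": [
    [0, 0, 0, 0, 0, 0, 64],
    [0, 0, 0, 0, 0, 0, 58],
    [0, 0, 0, 0, 0, 0, 50],
    [0, 0, 0, 0, 0, 0, 40],
    [0, 0, 0, 0, 0, 0, 40],
    [0, 0, 0, 0, 0, 0, 40],
    [0, 0, -0.3, 0, 0, 0, 40],
    [0, 0, -1, 0, 0, 0, 40],
    [0, 0, -2, 0, 0, 0, 40],
    [0, 0, -2.8, 0, 0, 0, 40],
    [0, 0, -3.2, 0, 0, 0, 40],
    [0, 0, -3.2, 0, 0, 0, 40]
  ]
}}

```text
time_s: 5.85
tcp_pos: [0.5185, -0.3444, 0.091]
ee_rot: [[-1.0, -0.0, 0.004], [-0.0, 1.0, -0.001], [-0.004, -0.001, -1.0]]
wrist_force: [-0.0, -0.3, -0.7]
gripper_width: 0.454
```

```bash
python3 d.py 0.6296,-0.0056,0.09,90
```

```text
t 5.85 p [ 0.5185 -0.3444  0.091 ] az 90.01 F [-0.  -0.3 -0.7] w 39.5
0.6296,-0.0056,0.09,90 [-4.446, 13.55, 0.036] [-0.016, 0.041, 0.002]
```

```bash
python3 -c "
from h import *
snap('side','side3')
im=cv2.imread('pics/side3.png');cv2.imwrite('pics/z3.png',cv2.resize(im[200:380,200:420],None,fx=3,fy=3,interpolation=cv2.INTER_CUBIC))"
```

```text
(no output)
```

View pics/z3.png

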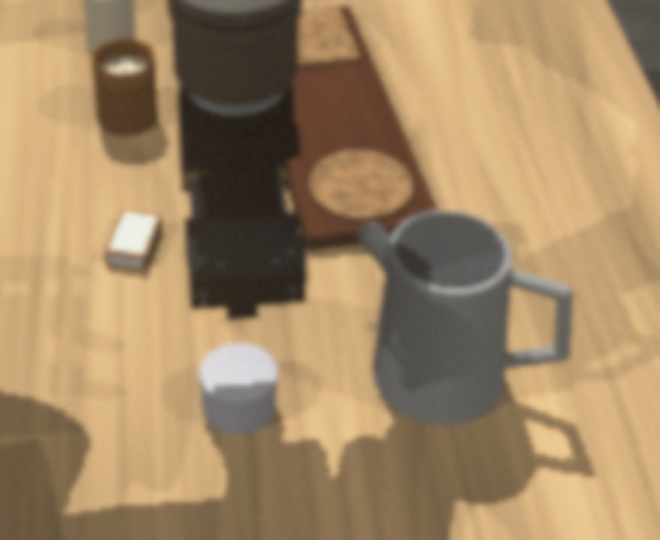

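```bash
cat > one.py <<'E'
import sys
from fit import *
# usage: one.py name x y z yaw [cams]
n=sys.argv[1]; g=tuple(map(float,sys.argv[2:6])); cams=sys.argv[6].split(',') if len(sys.argv)>6 else ['top','side']
f=(0,1,3) if n in('matchbox_mid',) else (0,1)
vs=[]
for k in cams:
    c=r.capture(k); p=proj(c,np.array([g[:3]]))[0]
    for d in r.cut_out(k,n):
        v,u=np.nonzero(d['region'])
        if len(u) and np.hypot(u.mean()-p[0],v.mean()-p[1])<15:
            vs.append((c,d['region'])); print(k,d['score'],[np.round(q,4) for q in fit(n,[vs[-1]],g,f)]); break
    else: print(k,'none')
if len(vs)>1: print('both',[np.round(q,4) for q in fit(n,vs,g,f)],[np.round(q,4) for q in fit(n,vs,g,(0,1,2)+f[2:])])
E
python3 one.py tin_mid .5175 -.344 .019 0 side; python3 d.py 0.5175,-0.344,0.008,90
```

```text
side 0.83 [array([ 0.518 , -0.3442,  0.019 ,  0.    ]), np.float64(0.0501)]
t 6.0 p [ 0.5167 -0.3435  0.0879] az 89.99 F [ 0.3  0.1 -0.6] w 40.2
0.5175,-0.344,0.008,90 [-0.039, -0.023, 3.194] [0.013, -0.022, -0.003]
```

Call:
{"op": "play_rows", "data": {
  "deltas": [
    [0, 0, 0, 0, 0, 0, 87],
    [0, 0, 0, 0, 0, 0, 87],
    [0, 0, 0, 0, 0, 0, 87],
    [0, 0, 0, 0, 0, 0, 87],
    [0, 0, 0, 0, 0, 0, 87],
    [0, 0, 0, 0, 0, 0, 87]
  ]
}}

```text
time_s: 6.6
tcp_pos: [0.5175, -0.3439, 0.089]
ee_rot: [[-1.0, -0.0, -0.0], [-0.0, 1.0, 0.0], [0.0, 0.0, -1.0]]
wrist_force: [0.7, 0.6, -0.1]
gripper_width: 0.918
```

Call:
{"op": "play_rows", "data": {
  "deltas": [
    [0, 0, 0, 0, 0, 0, 87],
    [0, 0, 0.6, 0, 0, 0, 87],
    [0, 0, 1.4, 0, 0, 0, 87],
    [0, 0, 2.2, 0, 0, 0, 87],
    [0, 0, 2.9, 0, 0, 0, 87],
    [0, 0, 3.24, 0, 0, 0, 87],
    [0, 0, 3.24, 0, 0, 0, 87],
    [0, 0, 3.24, 0, 0, 0, 45],
    [0, 0, 3.24, 0, 0, 0, 45],
    [0, 0, 3.24, 0, 0, 0, 45],
    [0, 0, 3.24, 0, 0, 0, 45],
    [0, 0, 3.24, 0, 0, 0, 45]
  ]
}}

```text
time_s: 7.8
tcp_pos: [0.5177, -0.344, 0.0084]
ee_rot: [[-1.0, -0.0, 0.001], [-0.0, 1.0, -0.0], [-0.001, -0.0, -1.0]]
wrist_force: [0.3, 0.7, -0.2]
gripper_width: 0.633
```

Call:
{"op": "play_rows", "data": {
  "deltas": [
    [0, 0, 0, 0, 0, 0, 45],
    [0, 0, 0, 0, 0, 0, 45],
    [0, 0, 0, 0, 0, 0, 45]
  ]
}}

```text
time_s: 8.1
tcp_pos: [0.5175, -0.3439, 0.008]
ee_rot: [[-1.0, -0.0, -0.0], [-0.0, 1.0, 0.0], [0.0, 0.0, -1.0]]
wrist_force: [-0.3, 0.1, -0.6]
gripper_width: 0.522
```

```bash
python3 -c "
from h import *
for k in('side','top'):
  snap(k,k+'4')
im=cv2.imread('pics/side4.png');cv2.imwrite('pics/z4.png',cv2.resize(im[240:380,200:360],None,fx=4,fy=4,interpolation=cv2.INTER_CUBIC))"
```

```text
(no output)
```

View pics/z4.png

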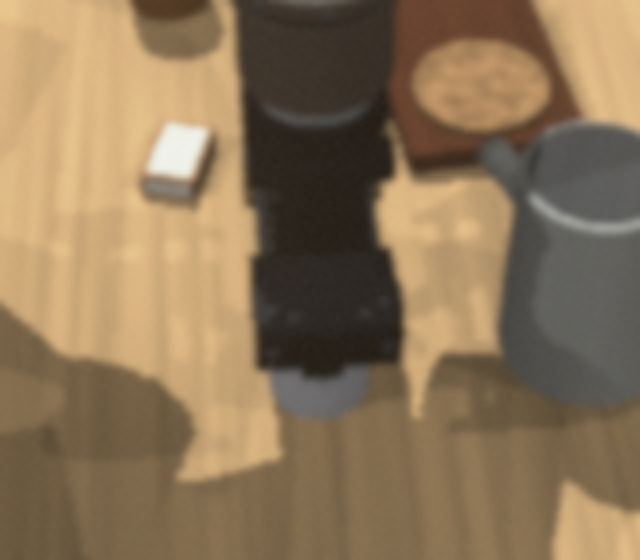

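View pics/top4.png

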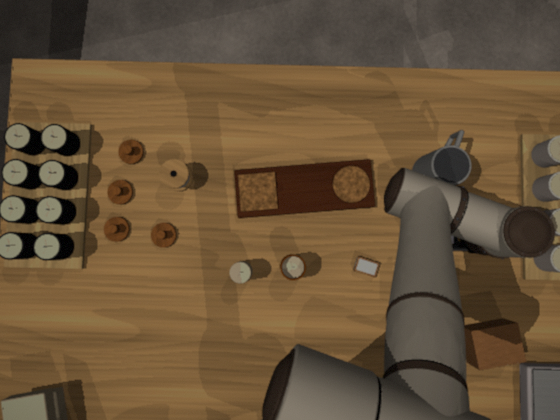

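```bash
python3 -c "
from fit import *
c=r.capture('side')
for y in(.0225,.03,.0375,.0435,.05,.0585):
  for z in(.008,.03,.045):print(y,z,proj(c,np.array([[.5175,-.344-y,z]])).round(1), end=' ')
  print()
s=r.sense();print(s['gripper_width']*87,s['tcp_pos'])
"
python3 one.py tin_mid .5175 -.344 .019 0 side
python3 - <<'E'
import cv2
im=cv2.imread('pics/side4.png');cv2.imwrite('pics/z4b.png',cv2.resize(cv2.convertScaleAbs(im[300:360,240:320],alpha=3),None,fx=9,fy=9,interpolation=cv2.INTER_NEAREST))
im=cv2.imread('pics/side2.png');cv2.imwrite('pics/z2b.png',cv2.resize(cv2.convertScaleAbs(im[300:360,240:320],alpha=3),None,fx=9,fy=9,interpolation=cv2.INTER_NEAREST))
E
```

```text
0.0225 0.008 [[279.3 340.2]] 0.0225 0.03 [[279.2 333.5]] 0.0225 0.045 [[279.2 328.8]] 
0.03 0.008 [[279.5 342.9]] 0.03 0.03 [[279.5 336.1]] 0.03 0.045 [[279.4 331.4]] 
0.0375 0.008 [[279.8 345.5]] 0.0375 0.03 [[279.7 338.8]] 0.0375 0.045 [[279.7 334.1]] 
0.0435 0.008 [[280.  347.7]] 0.0435 0.03 [[279.9 340.9]] 0.0435 0.045 [[279.9 336.2]] 
0.05 0.008 [[280.2 350. ]] 0.05 0.03 [[280.2 343.3]] 0.05 0.045 [[280.1 338.6]] 
0.0585 0.008 [[280.5 353.1]] 0.0585 0.03 [[280.5 346.4]] 0.0585 0.045 [[280.4 341.7]] 
45.15097807404174 [ 0.51748804 -0.34392658  0.00797702]
side 0.57 [array([ 0.5183, -0.343 ,  0.019 ,  0.    ]), np.float64(1.6643)]
```

View pics/z4b.png

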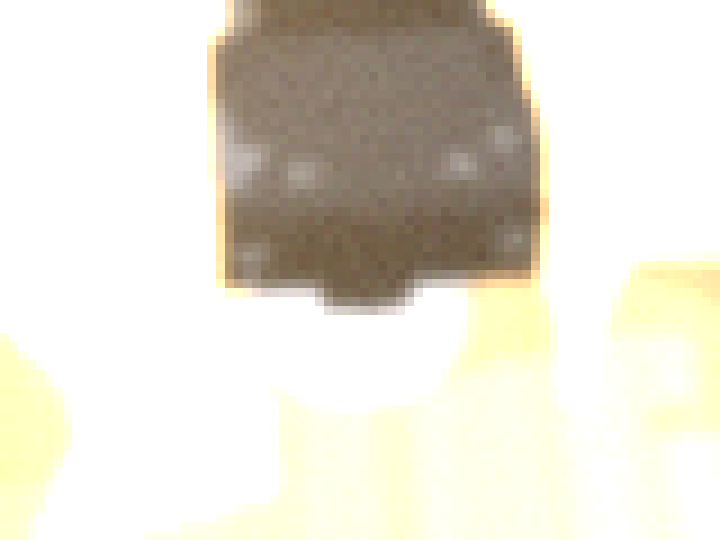

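View pics/z2b.png

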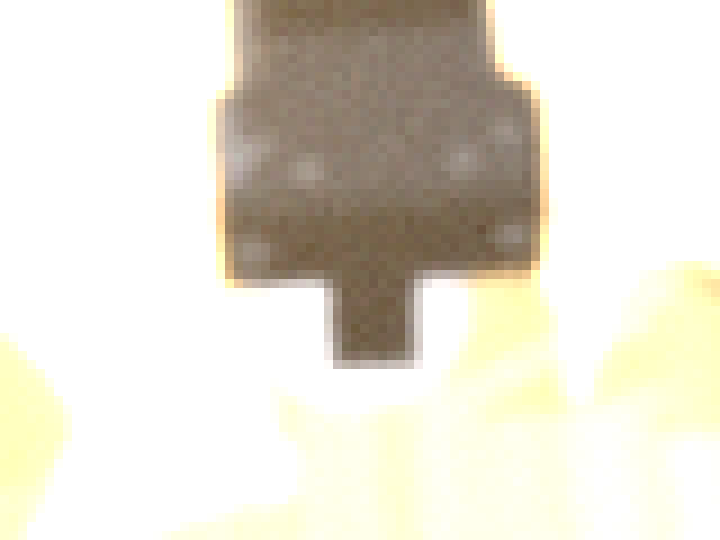

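Call:
{"op": "play_rows", "data": {
  "deltas": [
    [0, 0, 0.04, 0, 0, 0, 45],
    [0, 0, 0.08, 0, 0, 0, 45],
    [0, 0, 0.12, 0, 0, 0, 45],
    [0, 0, 0.16, 0, 0, 0, 45]
  ]
}}

```text
time_s: 8.75
tcp_pos: [0.5177, -0.3441, 0.0066]
ee_rot: [[-1.0, -0.001, -0.0], [-0.001, 1.0, -0.001], [0.0, -0.001, -1.0]]
wrist_force: [-4.8, 5.0, 18.0]
gripper_width: 0.52
```

Call:
{"op": "play_rows", "data": {
  "deltas": [
    [0, 0, -0.3, 0, 0, 0, 45],
    [0, 0, -0.8, 0, 0, 0, 30],
    [0, 0, -1.8, 0, 0, 0, 10],
    [0, 0, -2.8, 0, 0, 0, 0],
    [0, 0, -3.8, 0, 0, 0, 0],
    [0, 0, -4.4, 0, 0, 0, 0],
    [0, 0, -4.4, 0, 0, 0, 0],
    [0, 0, -4.4, 0, 0, 0, 0],
    [0, 0, -4.4, 0, 0, 0, 0]
  ]
}}

```text
time_s: 9.65
tcp_pos: [0.5166, -0.3435, 0.1127]
ee_rot: [[-1.0, 0.0, -0.002], [0.0, 1.0, 0.001], [0.002, 0.001, -1.0]]
wrist_force: [-0.3, 0.5, -1.0]
gripper_width: 0.009
```

```bash
python3 -c "
from fit import *
c=snap('side','side5'); s=r.sense();print(s)
im=cv2.imread('pics/side5.png')
for dz in (0,.0187,.0697):
  p=proj(c,(s['tcp_pos']+[0,0,dz])[None])[0];print(dz,p)
cv2.imwrite('pics/z5.png',cv2.resize(cv2.convertScaleAbs(im[230:360,210:350],alpha=2),None,fx=5,fy=4.5,interpolation=cv2.INTER_NEAREST))"
python3 one.py tin_mid .5175 -.344 .019 0 side
```

```text
{'time_s': 9.7, 'joints': array([-1.87081924e+01,  2.52601365e+01, -6.28941440e+00, -2.16105623e-02,
       -5.86052249e+01, -7.12890662e+01]), 'joint_velocities': array([ 0.02689215,  0.27868787,  0.09380563,  0.04550873, -0.01797649,
       -0.14443632]), 'effort': array([ 1.21175117e-04, -4.06117415e+01,  1.72547257e+01,  3.87223721e+00,
       -6.30428013e-02, -2.30302858e-04]), 'tcp_pos': array([ 0.5166678 , -0.34356389,  0.11257112]), 'ee_rot': array([[-9.99996974e-01,  1.50508435e-04, -2.45531919e-03],
       [ 1.47632648e-04,  9.99999303e-01,  1.17138699e-03],
       [ 2.45549378e-03,  1.17102096e-03, -9.99996300e-01]]), 'wrist_force': array([ 0.11149895,  0.3981649 , -0.13383286]), 'moment': array([-0.06215796, -0.08116379, -0.04255448]), 'gripper_width': 0.0041475149512888885}
0 [277.74995749 299.13423367]
0.0187 [277.66970214 292.8049946 ]
0.0697 [277.44267834 274.90104312]
side 0.66 [array([ 0.5183, -0.3435,  0.019 ,  0.    ]), np.float64(0.0497)]
```

View pics/z5.png

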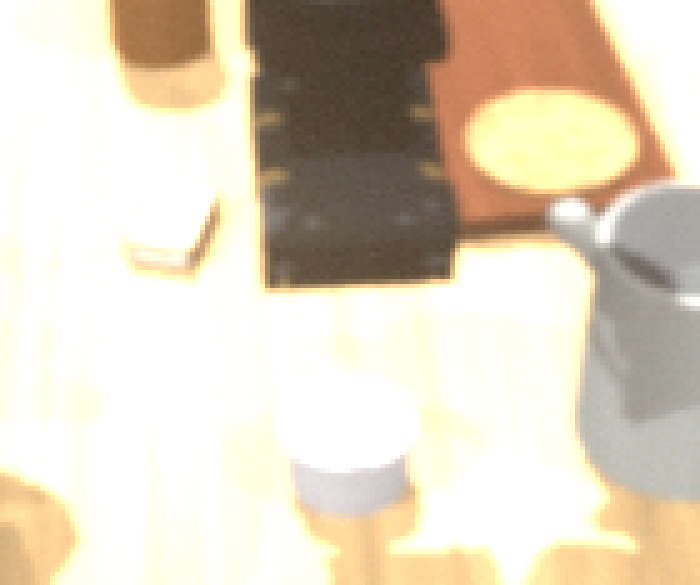

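Call:
{"op": "play_rows", "data": {
  "deltas": [
    [0, 0, 0, 0, 0, 0, 87],
    [0, 0, 0.6, 0, 0, 0, 87],
    [0, 0, 1.3, 0, 0, 0, 87],
    [0, 0, 1.8, 0, 0, 0, 87],
    [0, 0, 2.0, 0, 0, 0, 87],
    [0, 0, 2.0, 0, 0, 0, 87],
    [0, 0, 2.0, 0, 0, 0, 87],
    [0, 0, 2.0, 0, 0, 0, 87],
    [0, 0, 2.0, 0, 0, 0, 87],
    [0, 0, 2.0, 0, 0, 0, 87],
    [0, 0, 2.0, 0, 0, 0, 87],
    [0, 0, 2.0, 0, 0, 0, 87]
  ]
}}

```text
time_s: 11.0
tcp_pos: [0.5175, -0.344, 0.0642]
ee_rot: [[-1.0, -0.0, 0.0], [-0.0, 1.0, -0.0], [-0.0, -0.0, -1.0]]
wrist_force: [0.3, 0.6, -0.4]
gripper_width: 0.968
```

```bash
python3 d.py 0.5178,-0.3438,-0.0185,90; python3 -c "
from fit import *
c=snap('side','side6'); s=r.sense();print(s['tcp_pos'],s['gripper_width'])
im=cv2.imread('pics/side6.png')
for y in(.0435,.0585):
 for dz in (0,.03,.04): print(y,dz,proj(c,(s['tcp_pos']+[0,-y,dz])[None])[0])
cv2.imwrite('pics/z6.png',cv2.resize(cv2.convertScaleAbs(im[270:350,240:320],alpha=3),None,fx=7,fy=7,interpolation=cv2.INTER_NEAREST))"
```

```text
t 11.0 p [ 0.5175 -0.344   0.0642] az 90.0 F [ 0.3  0.6 -0.4] w 84.2
0.5178,-0.3438,-0.0185,90 [-0.011, 0.007, 3.306] [-0.001, 0.002, 0.0]
[ 0.5175091  -0.34396201  0.06409032] 0.9831999723998748
0.0435 0 [279.83379057 330.12819639]
0.0435 0.03 [279.73616346 320.32008463]
0.0435 0.04 [279.70293124 316.9814079 ]
0.0585 0 [280.37063589 335.54353125]
0.0585 0.03 [280.28045531 325.70721689]
0.0585 0.04 [280.24975038 322.35812175]
```

View pics/z6.png

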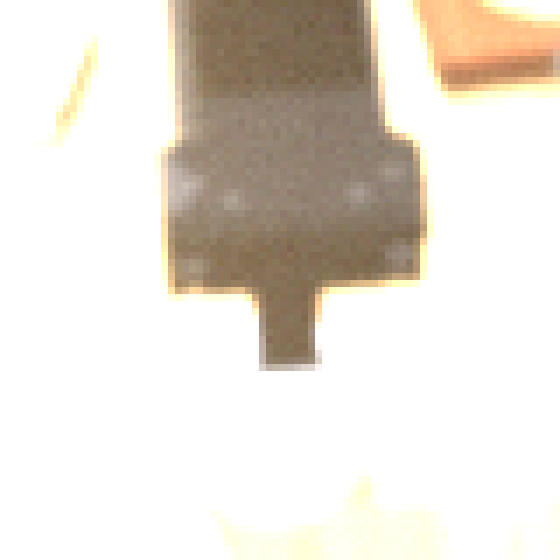

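Call:
{"op": "play_rows", "data": {
  "deltas": [
    [0, 0, 0.6, 0, 0, 0, 87],
    [0, 0, 1.3, 0, 0, 0, 87],
    [0, 0, 1.9, 0, 0, 0, 87],
    [0, 0, 2.4, 0, 0, 0, 87],
    [0, 0, 2.7, 0, 0, 0, 87],
    [0, 0, 2.9, 0, 0, 0, 87],
    [0, 0, 3.1, 0, 0, 0, 87],
    [0, 0, 3.1, 0, 0, 0, 87]
  ]
}}

```text
time_s: 11.85
tcp_pos: [0.5173, -0.3439, -0.0138]
ee_rot: [[-1.0, 0.0, -0.001], [0.0, 1.0, 0.0], [0.001, 0.0, -1.0]]
wrist_force: [-0.2, -0.9, -0.2]
gripper_width: 0.999
```

Call:
{"op": "play_rows", "data": {
  "deltas": [
    [0, 0, 0.1, 0, 0, 0, 87],
    [0, 0, 0.2, 0, 0, 0, 87],
    [0, 0, 0.2, 0, 0, 0, 45],
    [0, 0, 0.2, 0, 0, 0, 45],
    [0, 0, 0.2, 0, 0, 0, 45],
    [0, 0, 0.2, 0, 0, 0, 45],
    [0, 0, 0.2, 0, 0, 0, 45],
    [0, 0, 0.2, 0, 0, 0, 45],
    [0, 0, 0.2, 0, 0, 0, 45],
    [0, 0, 0.2, 0, 0, 0, 45]
  ]
}}

```text
time_s: 12.85
tcp_pos: [0.5175, -0.3439, -0.0184]
ee_rot: [[-1.0, -0.0, -0.0], [-0.0, 1.0, 0.0], [0.0, 0.0, -1.0]]
wrist_force: [-0.4, 1.1, 0.9]
gripper_width: 0.641
```

Call:
{"op": "play_rows", "data": {
  "deltas": [
    [0, 0, -0.3, 0, 0, 0, 45],
    [0, 0, -0.9, 0, 0, 0, 45],
    [0, 0, -1.8, 0, 0, 0, 45],
    [0, 0, -2.9, 0, 0, 0, 45],
    [0, 0, -4.0, 0, 0, 0, 45],
    [0, 0, -5.1, 0, 0, 0, 45],
    [0, 0, -6.1, 0, 0, 0, 45],
    [0, 0, -6.7, 0, 0, 0, 45],
    [0, 0, -6.8, 0, 0, 0, 45],
    [0, 0, -6.8, 0, 0, 0, 45]
  ]
}}

```text
time_s: 13.85
tcp_pos: [0.5173, -0.3438, 0.1516]
ee_rot: [[-1.0, 0.0, 0.0], [0.0, 1.0, 0.0], [-0.0, 0.0, -1.0]]
wrist_force: [-0.2, -0.2, -0.8]
gripper_width: 0.647
```

```bash
python3 d.py 0.6296,-0.0056,0.12,90 0.6296,-0.0056,0.0,90;python3 -c "
from fit import *
c=snap('side','side7')"
```

```text
t 13.85 p [ 0.5173 -0.3438  0.1516] az 89.98 F [-0.2 -0.2 -0.8] w 56.3
0.6296,-0.0056,0.12,90 [-4.487, 13.531, 1.269] [0.003, 0.006, -0.003]
0.6296,-0.0056,0.0,90 [-4.485, 13.529, 6.069] [0.003, 0.006, -0.003]
```

View pics/side7.png

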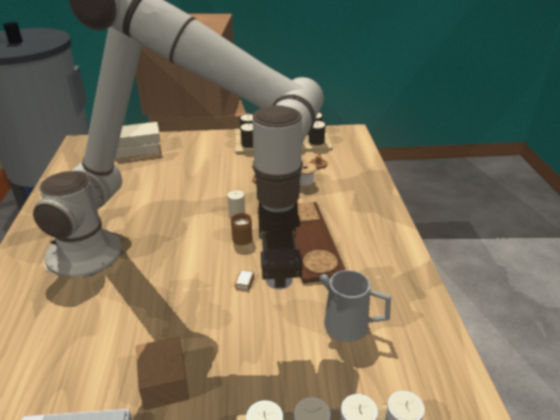

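Call:
{"op": "play_rows", "data": {
  "deltas": [
    [-0.2, 0.6, 0.05, 0, 0, 0, 45],
    [-0.6, 1.8, 0.15, 0, 0, 0, 45],
    [-1.1, 3.3, 0.3, 0, 0, 0, 45],
    [-1.6, 4.9, 0.45, 0, 0, 0, 45],
    [-2.2, 6.5, 0.6, 0, 0, 0, 45],
    [-2.7, 8.1, 0.75, 0, 0, 0, 45],
    [-3.2, 9.7, 0.9, 0, 0, 0, 45],
    [-3.7, 11.2, 1.05, 0, 0, 0, 45],
    [-4.15, 12.5, 1.2, 0, 0, 0, 45],
    [-4.4, 13.3, 1.27, 0, 0, 0, 45],
    [-4.48, 13.53, 1.27, 0, 0, 0, 45],
    [-4.48, 13.53, 1.27, 0, 0, 0, 45]
  ]
}}

```text
time_s: 15.1
tcp_pos: [0.6291, -0.005, 0.119]
ee_rot: [[-1.0, -0.001, -0.002], [-0.001, 1.0, -0.0], [0.002, -0.0, -1.0]]
wrist_force: [-0.5, -0.8, -0.5]
gripper_width: 0.646
```

```bash
python3 d.py 0.6295,-0.0056,0.001,90
```

```text
t 15.1 p [ 0.6291 -0.005   0.119 ] az 90.07 F [-0.5 -0.8 -0.5] w 56.2
0.6295,-0.0056,0.001,90 [-0.023, -0.02, 4.719] [-0.005, -0.018, 0.014]
```

Call:
{"op": "play_rows", "data": {
  "deltas": [
    [0, -0.02, 0.3, 0, 0, 0, 45],
    [0, -0.02, 1.0, 0, 0, 0, 45],
    [0, -0.02, 2.0, 0, 0, 0, 45],
    [0, -0.02, 3.0, 0, 0, 0, 45],
    [0, -0.02, 3.8, 0, 0, 0, 45],
    [0, -0.02, 4.3, 0, 0, 0, 45],
    [0, -0.02, 4.6, 0, 0, 0, 45],
    [0, -0.02, 4.7, 0, 0, 0, 45],
    [0, -0.02, 4.75, 0, 0, 0, 45],
    [0, -0.02, 4.75, 0, 0, 0, 45]
  ]
}}

```text
time_s: 16.1
tcp_pos: [0.6301, -0.0062, 0.0019]
ee_rot: [[-1.0, -0.0, 0.002], [-0.0, 1.0, 0.0], [-0.002, 0.0, -1.0]]
wrist_force: [-0.2, 0.6, -0.4]
gripper_width: 0.649
```

Call:
{"op": "play_rows", "data": {
  "deltas": [
    [0, 0, 0.02, 0, 0, 0, 45],
    [0, 0, 0.04, 0, 0, 0, 45],
    [0, 0, 0.04, 0, 0, 0, 45]
  ]
}}

```text
time_s: 16.4
tcp_pos: [0.6296, -0.0061, 0.0003]
ee_rot: [[-1.0, -0.0, 0.0], [-0.0, 1.0, 0.0], [-0.0, 0.0, -1.0]]
wrist_force: [-0.2, 0.7, -1.1]
gripper_width: 0.651
```

Within about 1 mm of the surface; release and rise.

Call:
{"op": "play_rows", "data": {
  "deltas": [
    [0, 0, 0.02, 0, 0, 0, 60],
    [0, 0, 0.02, 0, 0, 0, 70],
    [0, 0, 0.02, 0, 0, 0, 80],
    [0, 0, 0.02, 0, 0, 0, 80],
    [0, 0, 0.02, 0, 0, 0, 80],
    [0, 0, -0.4, 0, 0, 0, 80],
    [0, 0, -1.2, 0, 0, 0, 80],
    [0, 0, -2.2, 0, 0, 0, 80],
    [0, 0, -3.2, 0, 0, 0, 80],
    [0, 0, -4.0, 0, 0, 0, 80],
    [0, 0, -4.4, 0, 0, 0, 80],
    [0, 0, -4.4, 0, 0, 0, 80]
  ]
}}

```text
time_s: 17.6
tcp_pos: [0.6305, -0.006, 0.1122]
ee_rot: [[-1.0, -0.0, 0.004], [-0.0, 1.0, 0.001], [-0.004, 0.001, -1.0]]
wrist_force: [-0.5, 0.2, 0.2]
gripper_width: 0.924
```

```bash
python3 d.py 0.4395,-0.161,0.08,163 0.4395,-0.161,-0.025,163; python3 one.py tin_mid .6296 -.0056 .037 0 side
```

```text
t 17.6 p [ 0.6305 -0.006   0.1122] az 90.01 F [-0.5  0.2  0.2] w 80.4
0.4395,-0.161,0.08,163 [7.648, -6.199, 1.253] [-0.022, 0.045, -14.597]
0.4395,-0.161,-0.025,163 [7.665, -6.202, 5.453] [-0.022, 0.045, -14.597]
side 0.84 [array([ 0.6305, -0.0063,  0.037 ,  0.    ]), np.float64(0.0445)]
```

Call:
{"op": "play_rows", "data": {
  "deltas": [
    [0.5, -0.4, 0.1, 0, 0, -1.0, 60],
    [1.2, -1.0, 0.2, 0, 0, -2.4, 60],
    [2.1, -1.7, 0.35, 0, 0, -4.0, 60],
    [3.0, -2.4, 0.5, 0, 0, -5.6, 60],
    [3.9, -3.15, 0.65, 0, 0, -7.2, 60],
    [4.8, -3.9, 0.8, 0, 0, -8.8, 60],
    [5.6, -4.5, 0.9, 0, 0, -10.4, 60],
    [6.4, -5.2, 1.0, 0, 0, -12.0, 60],
    [7.1, -5.7, 1.15, 0, 0, -13.4, 60],
    [7.5, -6.1, 1.25, 0, 0, -14.3, 60],
    [7.64, -6.2, 1.25, 0, 0, -14.6, 60],
    [7.64, -6.2, 1.25, 0, 0, -14.6, 60]
  ]
}}

```text
time_s: 18.9
tcp_pos: [0.4368, -0.1615, 0.0776]
ee_rot: [[-0.294, -0.956, -0.003], [-0.956, 0.294, 0.0], [0.001, 0.003, -1.0]]
wrist_force: [0.1, 0.3, 1.1]
gripper_width: 0.687
```

```bash
python3 d.py 0.4395,-0.161,-0.0255,163
```

```text
t 18.9 p [ 0.4368 -0.1615  0.0776] az 162.93 F [0.1 0.3 1.1] w 59.8
0.4395,-0.161,-0.0255,163 [-0.055, -0.109, 4.124] [0.035, -0.008, -0.014]
```

Call:
{"op": "play_rows", "data": {
  "deltas": [
    [0, 0, 0.3, 0, 0, 0, 60],
    [0, 0, 0.9, 0, 0, 0, 60],
    [0, 0, 1.5, 0, 0, 0, 60],
    [0, 0, 2.1, 0, 0, 0, 60],
    [0, 0, 2.5, 0, 0, 0, 60],
    [0, 0, 2.5, 0, 0, 0, 60],
    [0, 0, 2.5, 0, 0, 0, 60]
  ]
}}

```text
time_s: 19.6
tcp_pos: [0.4387, -0.1611, 0.0161]
ee_rot: [[-0.292, -0.956, -0.0], [-0.956, 0.292, -0.0], [0.0, 0.0, -1.0]]
wrist_force: [-0.9, 0.1, 0.3]
gripper_width: 0.689
```

```bash
python3 d.py 0.4395,-0.161,-0.0255,163
```

```text
t 19.6 p [ 0.4387 -0.1611  0.0161] az 163.03 F [-0.9  0.1  0.3] w 60.0
0.4395,-0.161,-0.0255,163 [-0.014, -0.028, 1.665] [0.003, -0.003, 0.005]
```

Call:
{"op": "play_rows", "data": {
  "deltas": [
    [-0.01, -0.03, 0.4, 0, 0, 0, 60],
    [-0.01, -0.03, 0.9, 0, 0, 0, 60],
    [-0.01, -0.03, 1.3, 0, 0, 0, 60],
    [-0.01, -0.03, 1.55, 0, 0, 0, 60],
    [-0.01, -0.03, 1.66, 0, 0, 0, 60],
    [-0.01, -0.03, 1.66, 0, 0, 0, 28],
    [-0.01, -0.03, 1.66, 0, 0, 0, 28],
    [-0.01, -0.03, 1.66, 0, 0, 0, 28],
    [-0.01, -0.03, 1.66, 0, 0, 0, 28],
    [-0.01, -0.03, 1.66, 0, 0, 0, 28],
    [-0.01, -0.03, 1.66, 0, 0, 0, 28],
    [-0.01, -0.03, 1.66, 0, 0, 0, 28]
  ]
}}

```text
time_s: 20.8
tcp_pos: [0.4396, -0.1612, -0.0249]
ee_rot: [[-0.292, -0.956, 0.001], [-0.956, 0.292, -0.0], [-0.0, -0.001, -1.0]]
wrist_force: [-1.1, -0.1, 3.8]
gripper_width: 0.411
```

Call:
{"op": "play_rows", "data": {
  "deltas": [
    [0, 0, -0.3, 0, 0, 0, 28],
    [0, 0, -0.9, 0, 0, 0, 28],
    [0, 0, -1.8, 0, 0, 0, 28],
    [0, 0, -2.8, 0, 0, 0, 28],
    [0, 0, -3.7, 0, 0, 0, 28],
    [0, 0, -4.5, 0, 0, 0, 28],
    [0, 0, -4.9, 0, 0, 0, 28],
    [0, 0, -4.9, 0, 0, 0, 28],
    [0, 0, -4.9, 0, 0, 0, 28]
  ]
}}

```text
time_s: 21.7
tcp_pos: [0.4386, -0.1611, 0.0967]
ee_rot: [[-0.293, -0.956, -0.001], [-0.956, 0.293, 0.0], [-0.0, 0.001, -1.0]]
wrist_force: [-0.5, 0.5, -0.2]
gripper_width: 0.411
```

```bash
python3 d.py 0.6298,-0.0062,0.1,185.9 ;python3 -c "
from fit import *
c=snap('side','side8')"; python3 one.py tin_mid .6296 -.0056 .037 0
```

```text
t 21.7 p [ 0.4386 -0.1611  0.0967] az 162.98 F [-0.5  0.5 -0.2] w 35.8
0.6298,-0.0062,0.1,185.9 [-8.162, -5.5, -0.14] [0.013, 0.004, -4.584]
top 0.69 [array([ 0.6293, -0.0084,  0.037 ,  0.    ]), np.float64(0.0593)]
side 0.61 [array([ 0.6306, -0.006 ,  0.037 ,  0.    ]), np.float64(0.0925)]
both [array([ 0.63  , -0.0083,  0.037 ,  0.    ]), np.float64(0.0826)] [array([ 0.6301, -0.0082,  0.0373,  0.    ]), np.float64(0.0815)]
```

View pics/side8.png

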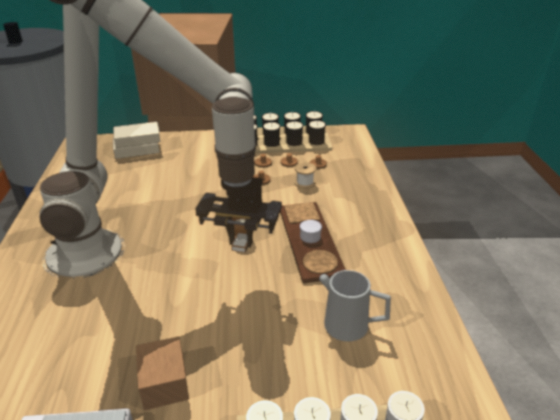

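```bash
python3 d.py 0.6300,-0.007,0.1,185.9 
```

```text
t 21.95 p [ 0.4387 -0.1612  0.0964] az 163.0 F [-0.2 -0.1 -0.6] w 35.6
0.6300,-0.007,0.1,185.9 [-8.134, -5.515, -0.161] [0.024, -0.001, -4.58]
```

Call:
{"op": "play_rows", "data": {
  "deltas": [
    [-0.4, -0.3, 0, 0, 0, -0.2, 28],
    [-1.1, -0.75, -0.1, 0, 0, -0.6, 28],
    [-2.1, -1.4, -0.16, 0, 0, -1.2, 28],
    [-3.1, -2.1, -0.16, 0, 0, -1.75, 28],
    [-4.1, -2.8, -0.16, 0, 0, -2.3, 28],
    [-5.1, -3.5, -0.16, 0, 0, -2.9, 28],
    [-6.1, -4.15, -0.16, 0, 0, -3.4, 28],
    [-7.0, -4.75, -0.16, 0, 0, -3.95, 28],
    [-7.7, -5.2, -0.16, 0, 0, -4.35, 28],
    [-8.05, -5.45, -0.16, 0, 0, -4.55, 28],
    [-8.13, -5.51, -0.16, 0, 0, -4.58, 28],
    [-8.13, -5.51, -0.16, 0, 0, -4.58, 28]
  ]
}}

```text
time_s: 23.15
tcp_pos: [0.6303, -0.0067, 0.1009]
ee_rot: [[0.103, -0.995, -0.001], [-0.995, -0.103, -0.0], [0.0, 0.001, -1.0]]
wrist_force: [-0.2, -0.6, -0.6]
gripper_width: 0.408
```

Call:
{"op": "play_rows", "data": {
  "deltas": [
    [0, 0, 0.2, 0, 0, 0, 28],
    [0, 0, 0.6, 0, 0, 0, 28],
    [0, 0, 1.2, 0, 0, 0, 28],
    [0, 0, 1.8, 0, 0, 0, 28],
    [0, 0, 2.2, 0, 0, 0, 28],
    [0, 0, 2.2, 0, 0, 0, 28],
    [0, 0, 2.2, 0, 0, 0, 28]
  ]
}}

```text
time_s: 23.85
tcp_pos: [0.6304, -0.0074, 0.0463]
ee_rot: [[0.103, -0.995, -0.0], [-0.995, -0.103, -0.0], [0.0, 0.0, -1.0]]
wrist_force: [0.9, 0.1, -0.4]
gripper_width: 0.405
```

```bash
python3 d.py 0.6300,-0.007,0.031,185.9 
```

```text
t 23.85 p [ 0.6304 -0.0074  0.0463] az -174.1 F [ 0.9  0.1 -0.4] w 35.3
0.6300,-0.007,0.031,185.9 [-0.017, 0.016, 0.613] [0.001, -0.003, -0.0]
```

Call:
{"op": "play_rows", "data": {
  "deltas": [
    [0, 0.01, 0.2, 0, 0, 0, 28],
    [0, 0.01, 0.4, 0, 0, 0, 28],
    [0, 0.01, 0.55, 0, 0, 0, 28],
    [0, 0.01, 0.6, 0, 0, 0, 28],
    [0, 0.01, 0.6, 0, 0, 0, 28]
  ]
}}

```text
time_s: 24.35
tcp_pos: [0.6302, -0.007, 0.0313]
ee_rot: [[0.103, -0.995, 0.0], [-0.995, -0.103, 0.0], [0.0, -0.0, -1.0]]
wrist_force: [-0.0, -0.0, -0.2]
gripper_width: 0.407
```

Call:
{"op": "play_rows", "data": {
  "deltas": [
    [0, 0, 0.03, 0, 0, 0, 28],
    [0, 0, 0.03, 0, 0, 0, 28],
    [0, 0, 0.03, 0, 0, 0, 45],
    [0, 0, 0.03, 0, 0, 0, 60],
    [0, 0, 0.03, 0, 0, 0, 60],
    [0, 0, 0.03, 0, 0, 0, 60],
    [0, 0, 0.03, 0, 0, 0, 60],
    [0, 0, -0.6, 0, 0, 0, 60],
    [0, 0, -1.5, 0, 0, 0, 60],
    [0, 0, -2.6, 0, 0, 0, 60],
    [0, 0, -3.2, 0, 0, 0, 60],
    [0, 0, -3.2, 0, 0, 0, 60]
  ]
}}

```text
time_s: 25.55
tcp_pos: [0.632, -0.0069, 0.1141]
ee_rot: [[0.103, -0.995, 0.006], [-0.995, -0.103, 0.001], [-0.0, -0.006, -1.0]]
wrist_force: [-0.3, -0.0, 0.4]
gripper_width: 0.687
```

```bash
python3 d.py 0.4228,0.142,0.115,90;  python3 -c "
from fit import *
c=snap('side','side9')"; python3 one.py matchbox_mid .63 -.007 .064 0.1
```

```text
t 25.55 p [ 0.632  -0.0069  0.1141] az -174.07 F [-0.3 -0.   0.4] w 59.8
0.4228,0.142,0.115,90 [-6.787, 7.71, -0.08] [-0.049, 0.059, 19.185]
top 0.62 [array([ 0.6263, -0.0024,  0.064 ,  0.0946]), np.float64(4.5638)]
side 0.74 [array([ 0.6303, -0.0057,  0.064 ,  0.0818]), np.float64(0.1041)]
both [array([ 0.6305, -0.0041,  0.064 ,  0.0966]), np.float64(2.3425)] [array([ 0.6314, -0.0019,  0.0606,  0.1131]), np.float64(2.3219)]
```

View pics/side9.png

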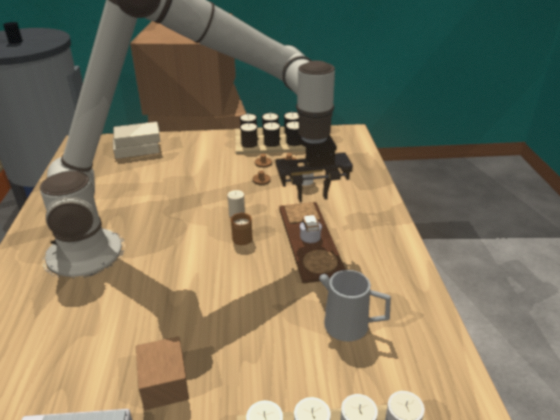

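```bash
python3 d.py 0.4228,0.142,0.1,185.9;  python3 -c "
from h import *
print(r.sense()['joints'])"; python3 one.py pillar_mid .4230 .142 .0375 0;python3 one.py jar_mid .4366 .0222 .036 0
```

```text
t 25.8 p [ 0.6292 -0.0072  0.1097] az -174.11 F [ 0.3  0.2 -0.6] w 60.1
0.4228,0.142,0.1,185.9 [-6.785, 7.599, 0.408] [0.033, -0.001, -0.002]
[ 1.40426372e+01  2.62111547e+01 -5.15447263e+00 -2.12470248e-02
 -5.88007613e+01 -8.14045511e+00]
top none
side 0.84 [array([0.4229, 0.1564, 0.0375, 0.    ]), np.float64(0.3337)]
top 0.56 [array([0.4357, 0.0222, 0.036 , 0.    ]), np.float64(0.0522)]
side none
```

Call:
{"op": "play_rows", "data": {
  "deltas": [
    [-0.3, 0.4, 0.05, 0, 0, 0, 87],
    [-0.9, 1.0, 0.1, 0, 0, 0, 87],
    [-1.7, 1.9, 0.15, 0, 0, 0, 87],
    [-2.6, 2.9, 0.2, 0, 0, 0, 87],
    [-3.5, 3.9, 0.25, 0, 0, 0, 87],
    [-4.4, 4.9, 0.3, 0, 0, 0, 87],
    [-5.2, 5.8, 0.35, 0, 0, 0, 87],
    [-6.0, 6.7, 0.4, 0, 0, 0, 87],
    [-6.5, 7.3, 0.4, 0, 0, 0, 87],
    [-6.78, 7.59, 0.4, 0, 0, 0, 87],
    [-6.78, 7.59, 0.4, 0, 0, 0, 87],
    [-6.78, 7.59, 0.4, 0, 0, 0, 87]
  ]
}}

```text
time_s: 27.4
tcp_pos: [0.4244, 0.1421, 0.1015]
ee_rot: [[0.103, -0.995, 0.001], [-0.995, -0.103, 0.0], [-0.0, -0.001, -1.0]]
wrist_force: [0.4, -0.1, -0.8]
gripper_width: 0.997
```

```bash
python3 d.py 0.4232,0.142,0.1,185.9 0.4232,0.142,-0.005,185.9;  python3 -c "
from fit import *
c=snap('side','side10')"; python3 one.py matchbox_mid .63 -.006 .064 0.1; python3 one.py pillar_mid .4230 .142 .0375 0
```

```text
t 27.4 p [0.4244 0.1421 0.1015] az -174.07 F [ 0.4 -0.1 -0.8] w 86.7
0.4232,0.142,0.1,185.9 [-0.0, 0.048, 0.061] [-0.009, 0.003, 0.005]
0.4232,0.142,-0.005,185.9 [0.001, 0.051, 4.261] [-0.009, 0.003, 0.005]
top 0.91 [array([ 0.6284, -0.0046,  0.064 ,  0.1298]), np.float64(0.1304)]
side 0.79 [array([ 0.6306, -0.006 ,  0.064 ,  0.0612]), np.float64(0.1133)]
both [array([ 0.6292, -0.0055,  0.064 ,  0.1168]), np.float64(0.1412)] [array([ 0.6292, -0.0052,  0.0632,  0.118 ]), np.float64(0.1403)]
top none
side 0.82 [array([0.4227, 0.1564, 0.0375, 0.    ]), np.float64(0.2572)]
```

View pics/side10.png

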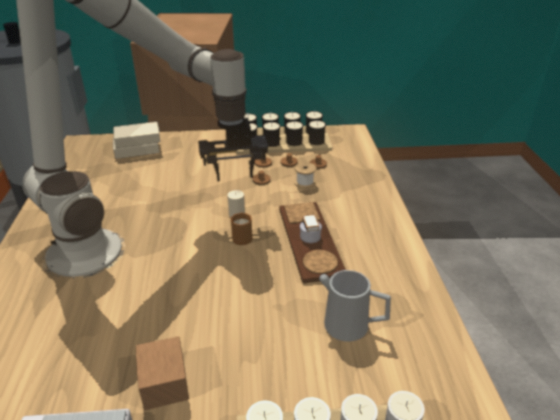

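Call:
{"op": "play_rows", "data": {
  "deltas": [
    [0, 0.04, 0.4, 0, 0, 0, 87],
    [0, 0.04, 1.1, 0, 0, 0, 87],
    [0, 0.04, 1.9, 0, 0, 0, 87],
    [0, 0.04, 2.7, 0, 0, 0, 87],
    [0, 0.04, 3.4, 0, 0, 0, 87],
    [0, 0.04, 3.9, 0, 0, 0, 87],
    [0, 0.04, 4.2, 0, 0, 0, 87],
    [0, 0.04, 4.2, 0, 0, 0, 87],
    [0, 0.04, 4.2, 0, 0, 0, 87]
  ]
}}

```text
time_s: 28.75
tcp_pos: [0.4232, 0.142, -0.0037]
ee_rot: [[0.103, -0.995, 0.0], [-0.995, -0.103, -0.0], [0.0, -0.0, -1.0]]
wrist_force: [0.5, 0.0, 0.8]
gripper_width: 1.0
```

Call:
{"op": "play_rows", "data": {
  "deltas": [
    [0, 0, 0, 0, 0, 0, 60],
    [0, 0, 0, 0, 0, 0, 40],
    [0, 0, 0, 0, 0, 0, 40],
    [0, 0, 0, 0, 0, 0, 40],
    [0, 0, 0, 0, 0, 0, 40],
    [0, 0, 0, 0, 0, 0, 40],
    [0, 0, 0, 0, 0, 0, 40],
    [0, 0, 0, 0, 0, 0, 40],
    [0, 0, 0, 0, 0, 0, 40]
  ]
}}

```text
time_s: 29.65
tcp_pos: [0.4231, 0.1419, -0.0036]
ee_rot: [[0.103, -0.995, 0.0], [-0.995, -0.103, 0.0], [-0.0, -0.0, -1.0]]
wrist_force: [1.0, 0.6, 1.6]
gripper_width: 0.566
```

Call:
{"op": "play_rows", "data": {
  "deltas": [
    [0, 0, -0.2, 0, 0, 0, 40],
    [0, 0, -0.7, 0, 0, 0, 40],
    [0, 0, -1.4, 0, 0, 0, 40],
    [0, 0, -2.2, 0, 0, 0, 40],
    [0, 0, -2.9, 0, 0, 0, 40],
    [0, 0, -3.4, 0, 0, 0, 40],
    [0, 0, -3.6, 0, 0, 0, 40],
    [0, 0, -3.6, 0, 0, 0, 40],
    [0, 0, -3.6, 0, 0, 0, 40]
  ]
}}

```text
time_s: 30.55
tcp_pos: [0.4224, 0.1415, 0.0857]
ee_rot: [[0.103, -0.995, -0.001], [-0.995, -0.103, -0.001], [0.0, 0.001, -1.0]]
wrist_force: [-0.1, -0.4, -0.8]
gripper_width: 0.568
```

```bash
python3 d.py 0.6177,0.109,0.085,185.9;  python3 -c "
from fit import *
c=snap('side','side11')
c=snap('top','top11')"
```

```text
t 30.55 p [0.4224 0.1415 0.0857] az -174.12 F [-0.1 -0.4 -0.8] w 49.4
0.6177,0.109,0.085,185.9 [2.096, -7.637, 0.018] [0.015, -0.005, -0.003]
```

View pics/side11.png

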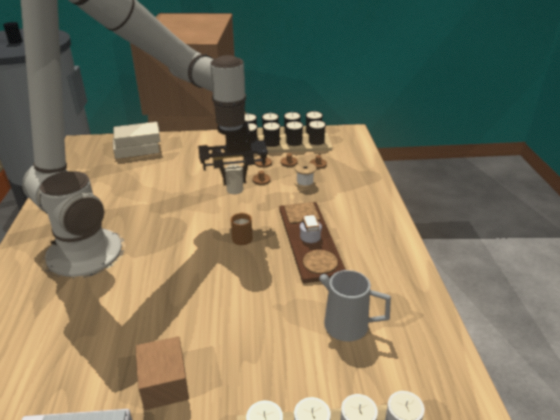

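Call:
{"op": "play_rows", "data": {
  "deltas": [
    [0.08, -0.3, 0, 0, 0, 0, 40],
    [0.25, -0.9, 0, 0, 0, 0, 40],
    [0.5, -1.8, 0, 0, 0, 0, 40],
    [0.75, -2.8, 0, 0, 0, 0, 40],
    [1.05, -3.8, 0, 0, 0, 0, 40],
    [1.3, -4.8, 0, 0, 0, 0, 40],
    [1.6, -5.8, 0, 0, 0, 0, 40],
    [1.85, -6.7, 0, 0, 0, 0, 40],
    [2.0, -7.3, 0, 0, 0, 0, 40],
    [2.08, -7.58, 0, 0, 0, 0, 40],
    [2.09, -7.62, 0, 0, 0, 0, 40],
    [2.09, -7.62, 0, 0, 0, 0, 40]
  ]
}}

```text
time_s: 31.85
tcp_pos: [0.6173, 0.1093, 0.0857]
ee_rot: [[0.103, -0.995, -0.001], [-0.995, -0.103, -0.0], [0.0, 0.001, -1.0]]
wrist_force: [-0.5, 1.2, 0.1]
gripper_width: 0.564
```

Call:
{"op": "play_rows", "data": {
  "deltas": [
    [0, 0, 0.2, 0, 0, 0, 40],
    [0, 0, 0.7, 0, 0, 0, 40],
    [0, 0, 1.3, 0, 0, 0, 40],
    [0, 0, 1.8, 0, 0, 0, 40],
    [0, 0, 2.1, 0, 0, 0, 40],
    [0, 0, 2.2, 0, 0, 0, 40],
    [0, 0, 2.2, 0, 0, 0, 40],
    [0, 0, 2.2, 0, 0, 0, 40]
  ]
}}

```text
time_s: 32.65
tcp_pos: [0.6184, 0.1097, 0.0318]
ee_rot: [[0.103, -0.995, 0.001], [-0.995, -0.103, 0.0], [-0.0, -0.001, -1.0]]
wrist_force: [-0.5, -0.5, -1.0]
gripper_width: 0.566
```

```bash
python3 d.py 0.6177,0.109,0.0198,185.9
```

```text
t 32.65 p [0.6184 0.1097 0.0318] az -174.08 F [-0.5 -0.5 -1. ] w 49.2
0.6177,0.109,0.0198,185.9 [0.024, 0.03, 0.479] [-0.013, 0.002, 0.003]
```

Call:
{"op": "play_rows", "data": {
  "deltas": [
    [0.02, 0.02, 0.15, 0, 0, 0, 40],
    [0.02, 0.02, 0.3, 0, 0, 0, 40],
    [0.02, 0.02, 0.4, 0, 0, 0, 40],
    [0.02, 0.02, 0.46, 0, 0, 0, 40],
    [0.02, 0.02, 0.48, 0, 0, 0, 40],
    [0.02, 0.02, 0.48, 0, 0, 0, 40]
  ]
}}

```text
time_s: 33.25
tcp_pos: [0.6173, 0.1089, 0.0195]
ee_rot: [[0.103, -0.995, -0.0], [-0.995, -0.103, -0.0], [0.0, 0.0, -1.0]]
wrist_force: [-1.4, -1.5, 0.1]
gripper_width: 0.569
```

Call:
{"op": "play_rows", "data": {
  "deltas": [
    [0, 0, 0.01, 0, 0, 0, 55],
    [0, 0, 0.01, 0, 0, 0, 65],
    [0, 0, 0.01, 0, 0, 0, 85],
    [0, 0, 0.01, 0, 0, 0, 85],
    [0, 0, 0.01, 0, 0, 0, 85],
    [0, 0, 0.01, 0, 0, 0, 85],
    [0, 0, -0.4, 0, 0, 0, 85],
    [0, 0, -1.2, 0, 0, 0, 85],
    [0, 0, -2.3, 0, 0, 0, 85],
    [0, 0, -3.3, 0, 0, 0, 85],
    [0, 0, -4.0, 0, 0, 0, 85],
    [0, 0, -4.0, 0, 0, 0, 85]
  ]
}}

```text
time_s: 34.45
tcp_pos: [0.6197, 0.1096, 0.1235]
ee_rot: [[0.103, -0.995, 0.007], [-0.995, -0.103, 0.002], [-0.002, -0.008, -1.0]]
wrist_force: [0.2, 0.4, 1.0]
gripper_width: 0.975
```

```bash
python3 one.py pillar_mid .6177 .109 .0605 0 ; python3 one.py jar_mid .4366 .0222 .036 0; python3 d.py 0.4364,0.0222,0.11,185.9
```

```text
top none
side 0.79 [array([0.6184, 0.1109, 0.0605, 0.    ]), np.float64(0.1359)]
top 0.58 [array([0.4371, 0.0207, 0.036 , 0.    ]), np.float64(0.0685)]
side 0.89 [array([0.4378, 0.0209, 0.036 , 0.    ]), np.float64(0.0501)]
both [array([0.4376, 0.021 , 0.036 , 0.    ]), np.float64(0.0604)] [array([0.4376, 0.021 , 0.0359, 0.    ]), np.float64(0.0604)]
t 34.85 p [0.617  0.1087 0.1183] az -174.1 F [ 0.8  0.1 -0. ] w 85.1
0.4364,0.0222,0.11,185.9 [2.701, 7.54, 0.347] [0.02, -0.006, -0.0]
```

Call:
{"op": "play_rows", "data": {
  "deltas": [
    [0.1, 0.3, 0, 0, 0, 0, 87],
    [0.35, 0.9, 0, 0, 0, 0, 87],
    [0.65, 1.8, 0.1, 0, 0, 0, 87],
    [1.0, 2.8, 0.1, 0, 0, 0, 87],
    [1.35, 3.8, 0.2, 0, 0, 0, 87],
    [1.7, 4.8, 0.2, 0, 0, 0, 87],
    [2.05, 5.7, 0.3, 0, 0, 0, 87],
    [2.35, 6.6, 0.3, 0, 0, 0, 87],
    [2.58, 7.2, 0.35, 0, 0, 0, 87],
    [2.7, 7.5, 0.35, 0, 0, 0, 87],
    [2.71, 7.53, 0.35, 0, 0, 0, 87],
    [2.71, 7.53, 0.35, 0, 0, 0, 87]
  ]
}}

```text
time_s: 36.05
tcp_pos: [0.4378, 0.0224, 0.1108]
ee_rot: [[0.103, -0.995, 0.001], [-0.995, -0.103, 0.0], [-0.0, -0.001, -1.0]]
wrist_force: [0.2, -0.6, 1.2]
gripper_width: 1.003
```

Call:
{"op": "play_rows", "data": {
  "deltas": [
    [0, 0, 0.3, 0, 0, 0, 87],
    [0, 0, 0.7, 0, 0, 0, 87],
    [0, 0, 0.8, 0, 0, 0, 87],
    [0, 0, 0.8, 0, 0, 0, 87]
  ]
}}

```text
time_s: 36.45
tcp_pos: [0.4366, 0.022, 0.0894]
ee_rot: [[0.103, -0.995, -0.002], [-0.995, -0.103, -0.001], [0.001, 0.002, -1.0]]
wrist_force: [0.7, -0.7, 0.3]
gripper_width: 0.994
```

```bash
python3 d.py 0.4369,0.0216,-0.0055,185.9
```

```text
t 36.45 p [0.4366 0.022  0.0894] az -174.1 F [ 0.7 -0.7  0.3] w 86.5
0.4369,0.0216,-0.0055,185.9 [0.014, -0.018, 3.798] [0.028, -0.009, 0.001]
```

Call:
{"op": "play_rows", "data": {
  "deltas": [
    [0, 0, 0.4, 0, 0, 0, 87],
    [0, 0, 1.1, 0, 0, 0, 87],
    [0, 0, 1.9, 0, 0, 0, 87],
    [0, 0, 2.7, 0, 0, 0, 87],
    [0, 0, 3.3, 0, 0, 0, 87],
    [0, 0, 3.7, 0, 0, 0, 87],
    [0, 0, 3.78, 0, 0, 0, 87],
    [0, 0, 3.78, 0, 0, 0, 87],
    [0, 0, 3.78, 0, 0, 0, 87]
  ]
}}

```text
time_s: 37.35
tcp_pos: [0.4378, 0.0224, -0.0034]
ee_rot: [[0.103, -0.995, 0.001], [-0.995, -0.103, 0.001], [-0.0, -0.001, -1.0]]
wrist_force: [1.1, -0.2, 0.2]
gripper_width: 0.997
```

Call:
{"op": "play_rows", "data": {
  "deltas": [
    [0, 0, 0, 0, 0, 0, 70],
    [0, 0, 0, 0, 0, 0, 50],
    [0, 0, 0, 0, 0, 0, 50],
    [0, 0, 0, 0, 0, 0, 50],
    [0, 0, 0, 0, 0, 0, 50],
    [0, 0, 0, 0, 0, 0, 50],
    [0, 0, 0, 0, 0, 0, 50],
    [0, 0, 0, 0, 0, 0, 50]
  ]
}}

```text
time_s: 38.15
tcp_pos: [0.4375, 0.0223, -0.0038]
ee_rot: [[0.103, -0.995, 0.001], [-0.995, -0.103, 0.0], [-0.0, -0.001, -1.0]]
wrist_force: [0.6, -0.5, 2.6]
gripper_width: 0.672
```

Call:
{"op": "play_rows", "data": {
  "deltas": [
    [0, 0, -0.2, 0, 0, 0, 50],
    [0, 0, -0.7, 0, 0, 0, 50],
    [0, 0, -1.5, 0, 0, 0, 50],
    [0, 0, -2.4, 0, 0, 0, 50],
    [0, 0, -3.2, 0, 0, 0, 50],
    [0, 0, -3.8, 0, 0, 0, 50],
    [0, 0, -4.0, 0, 0, 0, 50],
    [0, 0, -4.0, 0, 0, 0, 50],
    [0, 0, -4.0, 0, 0, 0, 50]
  ]
}}

```text
time_s: 39.05
tcp_pos: [0.436, 0.0219, 0.095]
ee_rot: [[0.102, -0.995, -0.002], [-0.995, -0.102, -0.0], [0.0, 0.002, -1.0]]
wrist_force: [-0.2, -1.0, -4.2]
gripper_width: 0.671
```

```bash
python3 d.py 0.6412,-0.12,0.095,185.9; python3 -c "
from fit import *
c=snap('side','side12')"
```

```text
t 39.05 p [0.436  0.0219 0.095 ] az -174.12 F [-0.2 -1.  -4.2] w 58.3
0.6412,-0.12,0.095,185.9 [6.486, -7.584, -0.016] [0.027, -0.002, -0.005]
```

View pics/side12.png

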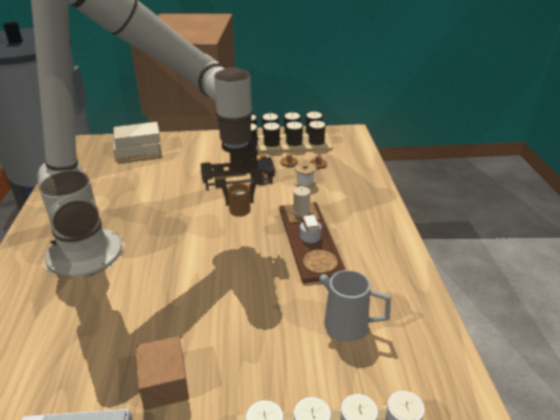

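Call:
{"op": "play_rows", "data": {
  "deltas": [
    [0.25, -0.3, 0, 0, 0, 0, 50],
    [0.8, -0.9, 0, 0, 0, 0, 50],
    [1.6, -1.8, 0, 0, 0, 0, 50],
    [2.4, -2.8, 0, 0, 0, 0, 50],
    [3.2, -3.8, 0, 0, 0, 0, 50],
    [4.1, -4.8, 0, 0, 0, 0, 50],
    [4.9, -5.7, 0, 0, 0, 0, 50],
    [5.6, -6.6, 0, 0, 0, 0, 50],
    [6.15, -7.2, 0, 0, 0, 0, 50],
    [6.42, -7.5, 0, 0, 0, 0, 50],
    [6.48, -7.56, 0, 0, 0, 0, 50],
    [6.48, -7.56, 0, 0, 0, 0, 50]
  ]
}}

```text
time_s: 40.3
tcp_pos: [0.641, -0.1195, 0.0951]
ee_rot: [[0.103, -0.995, -0.002], [-0.995, -0.103, 0.0], [-0.0, 0.002, -1.0]]
wrist_force: [-1.1, -0.2, -4.9]
gripper_width: 0.675
```

Call:
{"op": "play_rows", "data": {
  "deltas": [
    [0, 0, 0.2, 0, 0, 0, 50],
    [0, 0, 0.7, 0, 0, 0, 50],
    [0, 0, 1.4, 0, 0, 0, 50],
    [0, 0, 2.0, 0, 0, 0, 50],
    [0, 0, 2.4, 0, 0, 0, 50],
    [0, 0, 2.5, 0, 0, 0, 50],
    [0, 0, 2.5, 0, 0, 0, 50],
    [0, 0, 2.5, 0, 0, 0, 50]
  ]
}}

```text
time_s: 41.1
tcp_pos: [0.6424, -0.1194, 0.0343]
ee_rot: [[0.103, -0.995, 0.002], [-0.995, -0.103, -0.0], [0.0, -0.002, -1.0]]
wrist_force: [-0.9, -1.0, -2.5]
gripper_width: 0.671
```

```bash
python3 d.py 0.6412,-0.1200,0.0195,185.9
```

```text
t 41.1 p [ 0.6424 -0.1194  0.0343] az -174.07 F [-0.9 -1.  -2.5] w 58.4
0.6412,-0.1200,0.0195,185.9 [0.017, 0.052, 0.592] [-0.018, -0.004, 0.005]
```

Call:
{"op": "play_rows", "data": {
  "deltas": [
    [0.01, 0.03, 0.2, 0, 0, 0, 50],
    [0.01, 0.03, 0.35, 0, 0, 0, 50],
    [0.01, 0.03, 0.48, 0, 0, 0, 50],
    [0.01, 0.03, 0.56, 0, 0, 0, 50],
    [0.01, 0.03, 0.58, 0, 0, 0, 50],
    [0.01, 0.03, 0.58, 0, 0, 0, 50]
  ]
}}

```text
time_s: 41.7
tcp_pos: [0.6409, -0.1199, 0.0193]
ee_rot: [[0.103, -0.995, -0.0], [-0.995, -0.103, -0.0], [0.0, 0.0, -1.0]]
wrist_force: [-0.6, 0.0, -0.6]
gripper_width: 0.669
```

Call:
{"op": "play_rows", "data": {
  "deltas": [
    [0, 0, 0.01, 0, 0, 0, 62],
    [0, 0, 0.01, 0, 0, 0, 75],
    [0, 0, 0.01, 0, 0, 0, 87],
    [0, 0, 0.01, 0, 0, 0, 87],
    [0, 0, 0.01, 0, 0, 0, 87],
    [0, 0, 0.01, 0, 0, 0, 87],
    [0, 0, -0.4, 0, 0, 0, 87],
    [0, 0, -1.2, 0, 0, 0, 87],
    [0, 0, -2.3, 0, 0, 0, 87],
    [0, 0, -3.4, 0, 0, 0, 87],
    [0, 0, -4.4, 0, 0, 0, 87],
    [0, 0, -4.8, 0, 0, 0, 87]
  ]
}}

```text
time_s: 42.9
tcp_pos: [0.6428, -0.12, 0.1431]
ee_rot: [[0.103, -0.995, 0.006], [-0.995, -0.103, -0.001], [0.001, -0.006, -1.0]]
wrist_force: [-0.0, -0.5, 0.8]
gripper_width: 1.002
```

```bash
python3 one.py jar_mid .6415 -.1203 .059 0 ; python3 one.py lid_knob .5055 .3385 .022 0; python3 d.py 0.506,0.3385,0.1,185.9; python3 -c "
from fit import *
c=snap('side','side13');c=snap('top','top13')
im=cv2.imread('pics/top13.png');cv2.imwrite('pics/z13.png',cv2.resize(im[130:290,80:280],None,fx=3.5,fy=3.5,interpolation=cv2.INTER_CUBIC))
print(r.sense()['joints'])"
```

```text
top 0.94 [array([ 0.6387, -0.1216,  0.059 ,  0.    ]), np.float64(0.7322)]
side 0.79 [array([ 0.6421, -0.1233,  0.059 ,  0.    ]), np.float64(0.0549)]
both [array([ 0.6405, -0.1217,  0.059 ,  0.    ]), np.float64(0.4183)] [array([ 0.6406, -0.1216,  0.0579,  0.    ]), np.float64(0.4171)]
top 0.92 [array([0.5057, 0.3385, 0.022 , 0.    ]), np.float64(0.0392)]
side 0.75 [array([0.5085, 0.3395, 0.022 , 0.    ]), np.float64(0.1606)]
both [array([0.5066, 0.339 , 0.022 , 0.    ]), np.float64(0.1149)] [array([0.5064, 0.3384, 0.0228, 0.    ]), np.float64(0.1111)]
t 43.3 p [ 0.6403 -0.1198  0.1374] az -174.1 F [-0.5  0.3  0.7] w 86.9
0.506,0.3385,0.1,185.9 [-18.787, 3.454, 1.512] [0.034, 0.004, -0.0]
[ 3.59630821e+00  2.68556136e+01  3.12722812e-01 -3.79689815e-03
 -6.35667149e+01  2.30598250e+00]
```

View pics/side13.png

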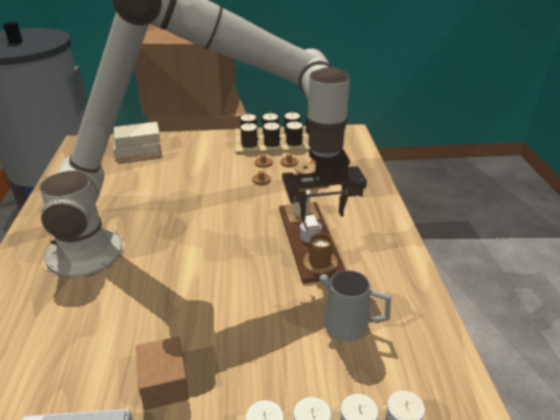

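View pics/z13.png

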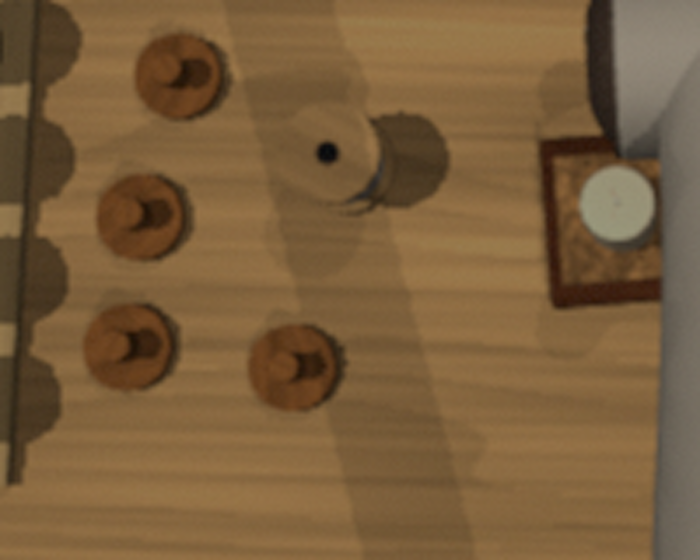

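Call:
{"op": "play_rows", "data": {
  "deltas": [
    [-0.5, 0.1, 0, 0, 0, 0, 50],
    [-1.5, 0.3, 0, 0, 0, 0, 50],
    [-2.9, 0.55, 0, 0, 0, 0, 50],
    [-4.4, 0.8, 0, 0, 0, 0, 50],
    [-6.0, 1.1, 0, 0, 0, 0, 50],
    [-7.6, 1.4, 0.1, 0, 0, 0, 50],
    [-9.2, 1.7, 0.2, 0, 0, 0, 50],
    [-10.8, 2.0, 0.4, 0, 0, 0, 50],
    [-12.4, 2.3, 0.6, 0, 0, 0, 50],
    [-14.0, 2.6, 0.9, 0, 0, 0, 50],
    [-15.6, 2.9, 1.2, 0, 0, 0, 50],
    [-16.8, 3.1, 1.4, 0, 0, 0, 50]
  ]
}}

```text
time_s: 44.6
tcp_pos: [0.519, 0.2925, 0.1036]
ee_rot: [[0.105, -0.995, -0.0], [-0.995, -0.105, -0.0], [-0.0, 0.0, -1.0]]
wrist_force: [-0.5, -1.0, -0.6]
gripper_width: 0.572
```

```bash
python3 d.py 0.506,0.3385,0.09,185.9
```

```text
t 44.6 p [0.519  0.2925 0.1036] az -173.99 F [-0.5 -1.  -0.6] w 49.8
0.506,0.3385,0.09,185.9 [-1.886, 0.324, 0.543] [0.005, 0.0, 0.022]
```

Call:
{"op": "play_rows", "data": {
  "deltas": [
    [-0.8, 0.12, 0.2, 0, 0, 0, 50],
    [-1.5, 0.25, 0.4, 0, 0, 0, 50],
    [-1.85, 0.32, 0.54, 0, 0, 0, 50],
    [-1.88, 0.32, 0.54, 0, 0, 0, 50],
    [-1.88, 0.32, 0.54, 0, 0, 0, 50],
    [-1.88, 0.32, 0.54, 0, 0, 0, 50]
  ]
}}

```text
time_s: 45.2
tcp_pos: [0.5084, 0.3351, 0.0909]
ee_rot: [[0.102, -0.995, 0.0], [-0.995, -0.102, 0.0], [-0.0, -0.0, -1.0]]
wrist_force: [-0.4, 0.4, 0.2]
gripper_width: 0.575
```

```bash
python3 d.py 0.506,0.3385,-0.0165,185.9
```

```text
t 45.2 p [0.5084 0.3351 0.0909] az -174.17 F [-0.4  0.4  0.2] w 50.0
0.506,0.3385,-0.0165,185.9 [-0.145, 0.082, 4.294] [-0.003, 0.001, -0.013]
```

Call:
{"op": "play_rows", "data": {
  "deltas": [
    [-0.14, 0.08, 0.4, 0, 0, 0, 50],
    [-0.14, 0.08, 1.1, 0, 0, 0, 50],
    [-0.14, 0.08, 1.9, 0, 0, 0, 50],
    [-0.14, 0.08, 2.7, 0, 0, 0, 50],
    [-0.14, 0.08, 3.4, 0, 0, 0, 50],
    [-0.14, 0.08, 3.9, 0, 0, 0, 50],
    [-0.14, 0.08, 4.1, 0, 0, 0, 50],
    [-0.14, 0.08, 4.1, 0, 0, 0, 50],
    [-0.14, 0.08, 4.1, 0, 0, 0, 50]
  ]
}}

```text
time_s: 46.1
tcp_pos: [0.5062, 0.3396, -0.0113]
ee_rot: [[0.103, -0.995, 0.001], [-0.995, -0.103, 0.001], [-0.001, -0.001, -1.0]]
wrist_force: [0.4, -0.5, -0.3]
gripper_width: 0.575
```

```bash
python3 d.py 0.506,0.3385,-0.0165,185.9
```

```text
t 46.1 p [ 0.5062  0.3396 -0.0113] az -174.09 F [ 0.4 -0.5 -0.3] w 50.0
0.506,0.3385,-0.0165,185.9 [0.041, 0.011, 0.207] [-0.013, 0.009, 0.002]
```

Call:
{"op": "play_rows", "data": {
  "deltas": [
    [0.03, 0, 0.1, 0, 0, 0, 50],
    [0.03, 0, 0.18, 0, 0, 0, 50],
    [0.03, 0, 0.18, 0, 0, 0, 15],
    [0.03, 0, 0.18, 0, 0, 0, 15],
    [0.03, 0, 0.18, 0, 0, 0, 15],
    [0.03, 0, 0.18, 0, 0, 0, 15],
    [0.03, 0, 0.18, 0, 0, 0, 15],
    [0.03, 0, 0.18, 0, 0, 0, 15],
    [0.03, 0, 0.18, 0, 0, 0, 15],
    [0.03, 0, 0.18, 0, 0, 0, 15]
  ]
}}

```text
time_s: 47.1
tcp_pos: [0.5058, 0.3385, -0.0164]
ee_rot: [[0.103, -0.995, 0.0], [-0.995, -0.103, 0.0], [-0.0, -0.0, -1.0]]
wrist_force: [-0.5, 0.4, 1.0]
gripper_width: 0.24
```

Call:
{"op": "play_rows", "data": {
  "deltas": [
    [0, 0, -0.2, 0, 0, 0, 15],
    [0, 0, -0.8, 0, 0, 0, 15],
    [0, 0, -1.7, 0, 0, 0, 15],
    [0, 0, -2.8, 0, 0, 0, 15],
    [0, 0, -3.9, 0, 0, 0, 15],
    [0, 0, -4.9, 0, 0, 0, 15],
    [0, 0, -5.5, 0, 0, 0, 15],
    [0, 0, -5.6, 0, 0, 0, 15],
    [0, 0, -5.6, 0, 0, 0, 15]
  ]
}}

```text
time_s: 48.0
tcp_pos: [0.5055, 0.3383, 0.1236]
ee_rot: [[0.103, -0.995, -0.0], [-0.995, -0.103, 0.001], [-0.001, 0.0, -1.0]]
wrist_force: [-0.1, -0.3, -1.0]
gripper_width: 0.243
```

```bash
python3 one.py jar_mid .6415 -.1203 .059 0; python3 one.py pillar_mid .6177 .109 .0605 0;  python3 one.py tin_mid .6296 -.0056 .037 0; python3 d.py 0.6412,-0.1215,0.125,185.9; python3 -c "
from fit import *
c=snap('side','side14');c=snap('top','top14')"
```

```text
top 0.6 [array([ 0.6385, -0.1215,  0.059 ,  0.    ]), np.float64(0.0598)]
side 0.69 [array([ 0.6411, -0.1222,  0.059 ,  0.    ]), np.float64(0.0658)]
both [array([ 0.6396, -0.1216,  0.059 ,  0.    ]), np.float64(0.0759)] [array([ 0.6398, -0.1213,  0.058 ,  0.    ]), np.float64(0.075)]
top 0.82 [array([0.6154, 0.109 , 0.0605, 0.    ]), np.float64(0.0977)]
side 0.71 [array([0.6178, 0.1082, 0.0605, 0.    ]), np.float64(0.0721)]
both [array([0.6172, 0.1094, 0.0605, 0.    ]), np.float64(0.0927)] [array([0.6172, 0.1098, 0.0578, 0.    ]), np.float64(0.0876)]
top 0.48 [array([ 0.6289, -0.0076,  0.037 ,  0.    ]), np.float64(5.215)]
side 0.66 [array([ 0.6303, -0.0067,  0.037 ,  0.    ]), np.float64(1.4684)]
both [array([ 0.629 , -0.0077,  0.037 ,  0.    ]), np.float64(3.3513)] [array([ 0.6299, -0.0079,  0.029 ,  0.    ]), np.float64(3.3166)]
t 48.6 p [0.5057 0.3384 0.1234] az -174.1 F [-0.5  0.6 -1.2] w 21.2
0.6412,-0.1215,0.125,185.9 [18.856, -3.501, -0.063] [0.002, -0.001, 0.0]
```

View pics/side14.png

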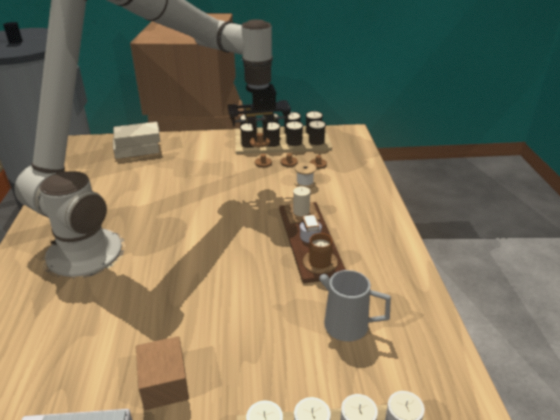

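View pics/top14.png

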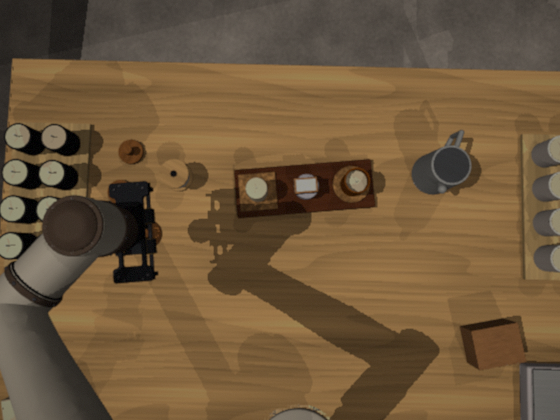

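Call:
{"op": "play_rows", "data": {
  "deltas": [
    [0.5, -0.1, 0, 0, 0, 0, 15],
    [1.5, -0.3, 0, 0, 0, 0, 15],
    [2.9, -0.55, 0, 0, 0, 0, 15],
    [4.4, -0.8, 0, 0, 0, 0, 15],
    [6.0, -1.1, 0, 0, 0, 0, 15],
    [7.6, -1.4, 0, 0, 0, 0, 15],
    [9.2, -1.7, 0, 0, 0, 0, 15],
    [10.8, -2.0, 0, 0, 0, 0, 15],
    [12.4, -2.3, 0, 0, 0, 0, 15],
    [14.0, -2.6, 0, 0, 0, 0, 15],
    [15.6, -2.88, 0, 0, 0, 0, 15],
    [16.9, -3.1, 0, 0, 0, 0, 15]
  ]
}}

```text
time_s: 49.9
tcp_pos: [0.6262, -0.0769, 0.1236]
ee_rot: [[0.101, -0.995, -0.0], [-0.995, -0.101, -0.0], [0.0, 0.0, -1.0]]
wrist_force: [0.4, 0.5, -0.5]
gripper_width: 0.245
```

Call:
{"op": "play_rows", "data": {
  "deltas": [
    [0.8, -0.15, 0, 0, 0, 0, 15],
    [1.4, -0.26, 0, 0, 0, 0, 15],
    [1.8, -0.34, 0, 0, 0, 0, 15],
    [1.94, -0.36, 0, 0, 0, 0, 15],
    [1.94, -0.36, 0, 0, 0, 0, 15],
    [1.94, -0.36, 0, 0, 0, 0, 15],
    [1.94, -0.36, 0, 0, 0, 0, 15]
  ]
}}

```text
time_s: 50.6
tcp_pos: [0.6402, -0.1203, 0.1237]
ee_rot: [[0.104, -0.995, 0.0], [-0.995, -0.104, 0.0], [-0.0, -0.0, -1.0]]
wrist_force: [0.3, -0.0, 0.3]
gripper_width: 0.246
```

```bash
python3 d.py 0.6402,-0.1214,0.0795,185.9
```

```text
t 50.6 p [ 0.6402 -0.1203  0.1237] az -174.02 F [ 0.3 -0.   0.3] w 21.4
0.6402,-0.1214,0.0795,185.9 [0.046, 0.003, 1.767] [-0.001, 0.001, 0.015]
```

Call:
{"op": "play_rows", "data": {
  "deltas": [
    [0.02, 0, 0.2, 0, 0, 0, 15],
    [0.02, 0, 0.6, 0, 0, 0, 15],
    [0.02, 0, 1.1, 0, 0, 0, 15],
    [0.02, 0, 1.45, 0, 0, 0, 15],
    [0.02, 0, 1.6, 0, 0, 0, 15],
    [0.02, 0, 1.6, 0, 0, 0, 15],
    [0.02, 0, 1.6, 0, 0, 0, 15],
    [0.02, 0, 1.6, 0, 0, 0, 15]
  ]
}}

```text
time_s: 51.4
tcp_pos: [0.6407, -0.1217, 0.0841]
ee_rot: [[0.103, -0.995, 0.001], [-0.995, -0.103, -0.0], [0.0, -0.001, -1.0]]
wrist_force: [-0.3, 0.6, 0.4]
gripper_width: 0.238
```

```bash
python3 d.py 0.6400,-0.1214,0.0788,185.9; python3 -c "
from fit import *
c=snap('side','side15')
im=cv2.imread('pics/side15.png');cv2.imwrite('pics/z15.png',cv2.resize(im[160:300,250:410],None,fx=4,fy=4,interpolation=cv2.INTER_CUBIC))"
```

```text
t 51.4 p [ 0.6407 -0.1217  0.0841] az -174.09 F [-0.3  0.6  0.4] w 20.7
0.6400,-0.1214,0.0788,185.9 [-0.016, 0.027, 0.212] [-0.013, -0.003, 0.002]
```

View pics/z15.png

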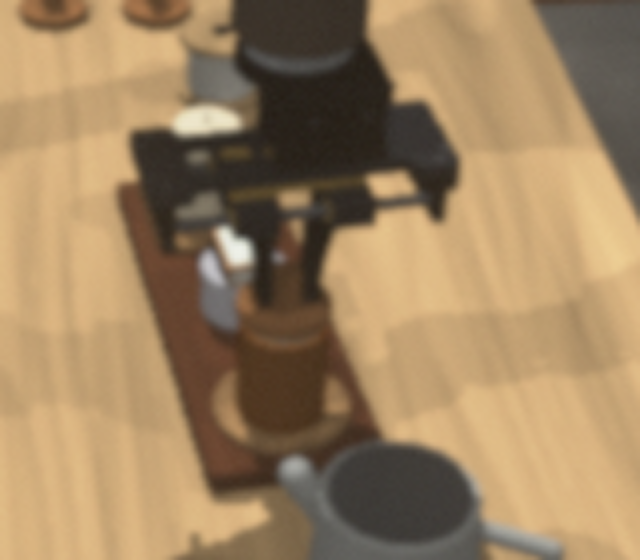

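Call:
{"op": "play_rows", "data": {
  "deltas": [
    [0, 0, 0.1, 0, 0, 0, 15],
    [0, 0, 0.16, 0, 0, 0, 15],
    [0, 0, 0.19, 0, 0, 0, 15],
    [0, 0, 0.19, 0, 0, 0, 15],
    [0, 0, 0.19, 0, 0, 0, 15]
  ]
}}

```text
time_s: 51.95
tcp_pos: [0.6403, -0.1217, 0.0788]
ee_rot: [[0.103, -0.995, 0.0], [-0.995, -0.103, 0.0], [0.0, -0.0, -1.0]]
wrist_force: [0.0, -0.4, 0.1]
gripper_width: 0.246
```

Nearly touching; release and rise.

Call:
{"op": "play_rows", "data": {
  "deltas": [
    [0, 0, 0.015, 0, 0, 0, 15],
    [0, 0, 0.015, 0, 0, 0, 25],
    [0, 0, 0.015, 0, 0, 0, 35],
    [0, 0, 0.015, 0, 0, 0, 45],
    [0, 0, 0.015, 0, 0, 0, 45],
    [0, 0, 0.015, 0, 0, 0, 45],
    [0, 0, -0.4, 0, 0, 0, 45],
    [0, 0, -1.2, 0, 0, 0, 45],
    [0, 0, -2.3, 0, 0, 0, 45],
    [0, 0, -3.3, 0, 0, 0, 45],
    [0, 0, -4.2, 0, 0, 0, 45],
    [0, 0, -4.6, 0, 0, 0, 45]
  ]
}}

```text
time_s: 53.15
tcp_pos: [0.6416, -0.1219, 0.1975]
ee_rot: [[0.103, -0.995, 0.006], [-0.995, -0.103, -0.001], [0.001, -0.005, -1.0]]
wrist_force: [0.9, -0.3, 0.1]
gripper_width: 0.522
```

Call:
{"op": "play_rows", "data": {
  "deltas": [
    [0, 0.5, 0, 0, 0, 0, 45],
    [0, 1.5, 0, 0, 0, 0, 45],
    [0, 2.8, 0, 0, 0, 0, 45],
    [0, 4.2, 0, 0, 0, 0, 45],
    [0, 5.6, 0, 0, 0, 0, 45],
    [0, 6.8, 0, 0, 0, 0, 45],
    [0, 7.6, 0, 0, 0, 0, 45],
    [0, 8, 0, 0, 0, 0, 45],
    [0, 8, 0, 0, 0, 0, 45],
    [0, 8, 0, 0, 0, 0, 45]
  ]
}}

```text
time_s: 54.15
tcp_pos: [0.4422, -0.1422, 0.1939]
ee_rot: [[0.103, -0.995, 0.001], [-0.995, -0.103, -0.0], [0.0, -0.001, -1.0]]
wrist_force: [-0.5, -0.2, 0.1]
gripper_width: 0.514
```

```bash
cat >> one.py <<'E'
E
for a in "jar_mid .640 -.1215 .059" "pillar_mid .6177 .109 .0605" "tin_mid .63 -.007 .037" "matchbox_mid .63 -.006 .064" "lid_knob .640 -.1215 .117" "jug_mid .672 -.324 .065"; do echo $a; python3 one.py $a 0.1; done; python3 d.py; python3 -c "
from fit import *
for k in('side','top'):
  c=snap(k,k+'16')
im=cv2.imread('pics/side16.png');cv2.imwrite('pics/z16.png',cv2.resize(im[160:300,250:410],None,fx=4,fy=4,interpolation=cv2.INTER_CUBIC))
im=cv2.imread('pics/top16.png');cv2.imwrite('pics/y16.png',cv2.resize(im[140:240,220:400],None,fx=4,fy=4,interpolation=cv2.INTER_CUBIC))"
```

```text
jar_mid .640 -.1215 .059
top none
side 0.58 [array([ 0.6406, -0.1217,  0.059 ,  0.1   ]), np.float64(0.6772)]
pillar_mid .6177 .109 .0605
top 0.57 [array([0.6144, 0.1092, 0.0605, 0.1   ]), np.float64(0.0901)]
side 0.72 [array([0.6182, 0.1095, 0.0605, 0.1   ]), np.float64(0.0567)]
both [array([0.6171, 0.1095, 0.0605, 0.1   ]), np.float64(0.1069)] [array([0.6167, 0.1095, 0.06  , 0.1   ]), np.float64(0.1079)]
tin_mid .63 -.007 .037
top none
side none
matchbox_mid .63 -.006 .064
top 0.81 [array([ 0.6285, -0.0057,  0.064 ,  0.1215]), np.float64(0.0555)]
side 0.77 [array([ 0.6307, -0.0045,  0.064 ,  0.0924]), np.float64(0.1438)]
both [array([ 0.6294, -0.0056,  0.064 ,  0.0952]), np.float64(0.126)] [array([ 0.6293, -0.0055,  0.0654,  0.0954]), np.float64(0.1232)]
lid_knob .640 -.1215 .117
top 0.96 [array([ 0.6376, -0.1214,  0.117 ,  0.1   ]), np.float64(0.0462)]
side 0.58 [array([ 0.6409, -0.1206,  0.117 ,  0.1   ]), np.float64(0.102)]
both [array([ 0.6382, -0.121 ,  0.117 ,  0.1   ]), np.float64(0.099)] [array([ 0.6386, -0.1212,  0.1165,  0.1   ]), np.float64(0.0977)]
jug_mid .672 -.324 .065
top 0.71 [array([ 0.6735, -0.3235,  0.065 ,  0.1   ]), np.float64(0.1918)]
side 0.86 [array([ 0.6745, -0.3219,  0.065 ,  0.1   ]), np.float64(0.2226)]
both [array([ 0.6742, -0.3234,  0.065 ,  0.1   ]), np.float64(0.208)] [array([ 0.6749, -0.3226,  0.0553,  0.1   ]), np.float64(0.2017)]
t 55.35 p [ 0.4413 -0.1423  0.1938] az -174.09 F [0.8 0.7 0.6] w 44.7
```

View pics/z16.png

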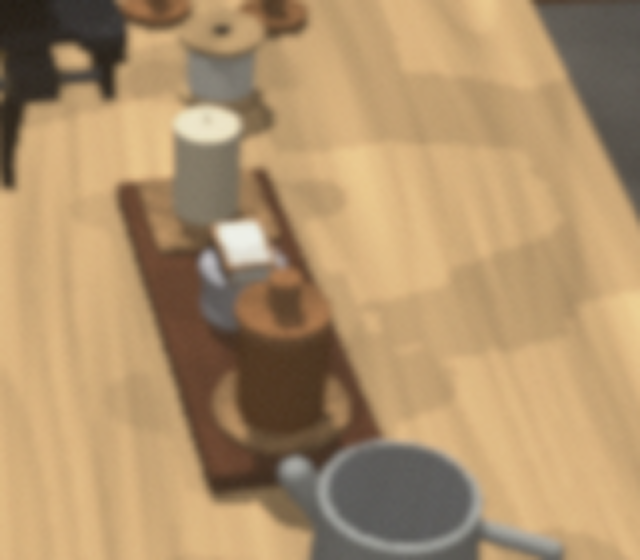

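View pics/y16.png

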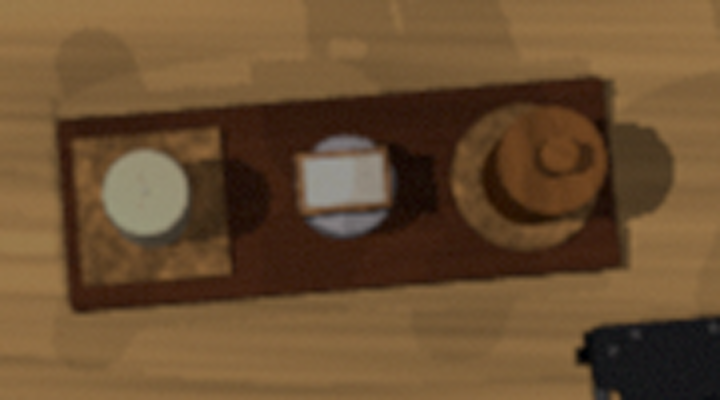

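```bash
python3 -c "
from station import r
print(r.finish_job())"
```

```text
the job is handed in; nothing more can be done
None
```

The gift set is laid out as asked, and I handed the job in at about 55 s of the 134 s allowed. It reports no verdict, so the results below are from my own camera measurements.

**Last checks:**

| Item | Offset from where it should be | Limit |
|---|---|---|
| Pillar on square coaster | about 1 mm | 15 mm |
| Jar on round coaster | about 2 mm | 15 mm |
| Tin at the plank's middle | 1–3 mm | 15 mm |
| Lid on jar | about 2 mm, lying flat | 10 mm |
| Matchbox on tin | about 1–2 mm, flat | 12 mm |

- **Matchbox angle:** its length is within about 1° of the plank's.
- **Released and upright:** everything stands upright, and the arm was pulled back clear before I handed in.
- **Bystanders:** the jug measured within about 3 mm of its start position, which is measurement noise. I did not measure the spool again, but the last pictures show it standing and nothing went near it.

**What failed or disagreed:**

- **Fingertips:** they sit about 30 mm behind the reported tool point. My first two grasps of the tin therefore closed above it. I pressed lightly on its top (18 N) to confirm the gap, then corrected every later grasp for it.
- **Cameras:** the top and side views disagree by 2–4 mm along x, so I used values in between.
- **Final view of the tin and jar:** the tin was hidden by the matchbox and jar, so its position is from an earlier view. For the jar, the top view found nothing and the side fit was poor. I relied on the earlier measurement from both cameras, which agrees.

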